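# Rack two tissue cassettes writing end downhill and shut the keeper

## Robot

A 7-joint arm with a two-finger parallel gripper is mounted at the origin on a cart in front of the work surface, level with it; the furniture and walls round the work are solid. World frame = base frame: x ahead of the robot, y to its left, z up, the work surface at z = 0. Lengths are in m, angles in rad, forces in N, time in s.
With the tool pointing down it reaches from about 0.425 to 0.875 m from the base axis. Payload 4.7 kg.
Tool frame: the origin (TCP) lies at the very end of the fingers, on their centre line; the grasp point (between the pads) lies 19 mm behind it (ctrl.grasp_offset is the distance from the TCP to the grasp point, in m); z points along the fingers, y is the direction in which the jaws open and shut (so a half turn about z gives the same grasp; the last joint's range is limited). The gripper opens to 87 mm and grips with 3 to 60 N. Pads are 19 mm wide; open, the fingers measure 117 mm over their backs; the gripper's body (75 mm by 190 mm) begins 51 mm behind the grasp point.
Start: joints at [1.308, 0.321, -0.07, 1.45, 0.023, 1.371, -0.057], TCP at [0.178, -0.625, 0.223] pointing down, gripper open.
Joint ranges: [-2.86, 2.86], [-0.3, 2.09], [-1.38, 1.24], [0.06, 2.45], [-1.56, 4.7], [0.09, 2.05], [-2.69, 2.69]. Speed limits (rad/s): [2.57, 2.57, 3.14, 3.14, 3.14, 3.14, 3.14].

## Interface

Orientations are given as a rotation vector (axis times angle).
In Python, from bench import ctrl gives the robot as it stands.
- The arm moves only by the shell command python3 -m creep 'ROWS' [FORCE]. ROWS is JSON, a list that holds one entry, the list of rows, each a list of 7 numbers: the opening, from 0 (shut) to 1 (fully open), then the shift along the tool's x, y, z in mm, then the turn, a rotation vector about the tool's x, y, z in rad. In form: [[[grip, dx, dy, dz, rx, ry, rz], ...]]. A call has 1 to 5 rows; each row is the pose to reach, as a shift and turn from the pose commanded when the call began, along the tool's axes at that moment; what a row does not reach only later rows make up. A row lasts 1/10 s, in which the tool goes at most 50 mm and 8.59 degrees, less where a joint would pass 70% of its speed; a pose out of reach is approached as far as the arm can. A call with a gripper value outside its range is refused whole. The fingers move at their own pace and stop on an object; FORCE is the grip in N (left out, the last holds). Time passes only in rows, so rows that repeat a pose let the fingers close. It gives the time, the measured TCP pose, the force and the opening at its end, in the units of the state.
- ctrl.get_state(): the state, without advancing time (a new reading comes with each control period).
- ctrl.get_image(name): name is "side" or "top" or "wrist"; returns the picture (384x512x3 uint8, red, green, blue); there is no depth.
- ctrl.camera_params(name): a dict with "K" (3x3 intrinsics, pixels), "pose" (4x4, takes a point from camera to world coordinates). Camera axes: x right, y down, z forward; pixel columns grow to the right and rows downward; lengths in m; the calibration is good to about 2 mm. The wrist camera is an equidistant fisheye: a pixel r from the principal point sees the ray r / f radians off the axis. A picture is of the moment at which its call begins: read the wrist's pose just before it. camera_params takes no time and is no camera call; for the wrist camera it gives the pose at the moment of the call.
- ctrl.close_job(): hands the job in, once; it reports no verdict.
The state is a dict: "time": time; "joint_positions": joint angles; "qd": joint speeds; "joint_torque": joint torques, N m; "position": TCP position; "tool_rot": TCP orientation; "ft_force": force on the tool from outside, world axes, zero at the start; "torque": the same for the moment, N m; "grip_width": opening from 0.0 (shut) to 1.0 (fully open).
Only numpy, scipy, OpenCV 4.12 (cv2) and the standard library are available. Lean on these libraries where they do the work, as an engineer would, in place of code of your own. Each camera call takes 0.05 s, during which the arm holds its last target. There are 200 camera calls.

## Task

Load the two large tissue cassettes into the two bays of the sloped rack, one in each, lying flat between the ribs with the slanted writing end downhill against the low lip; keep hold of each one until it lies flat in its bay rather than dropping it. When both are in, swing the T-shaped keeper all the way down over the writing ends, and leave the other things on the bench where they are.

Things in the scene. Friction and masses are not known exactly. Their poses are not given: they have to be found in the camera images.
- cassette_a: large white tissue cassette, slotted lid up, flat on the bench, 75 (x) x 51 (y) x 16 mm (z), about 50 g. Origin: centre of its underside, z up. Its -x end is the slanted writing end: the last 12 mm slope at 45 degrees from full height down to 4 mm at the tip; the +x end is square. The two cassettes are alike; either may go in either bay
- cassette_b: large white tissue cassette, slotted lid up, flat on the bench, 75 (x) x 51 (y) x 16 mm (z), about 50 g. Origin: centre of its underside, z up. Its -x end is the slanted writing end: the last 12 mm slope at 45 degrees from full height down to 4 mm at the tip; the +x end is square. The two cassettes are alike; either may go in either bay
- cassette_a_face (a point): the middle of the slanted writing face of cassette_a, 31.5 mm from the cassette's origin toward its -x end and 10 mm above its underside
- cassette_b_face (a point): the middle of the slanted writing face of cassette_b, 31.5 mm from the cassette's origin toward its -x end and 10 mm above its underside
- bay_left (a point): middle of the floor of the rack's left bay (seen facing uphill), where the centre of a seated cassette's underside belongs. Axes: x uphill along the deck, y left across it, z square out of it. The low lip (5 mm high) is 37.5 mm downhill of this point; the bay is 56 mm wide between its ribs and open at the uphill end
- bay_right (a point): middle of the floor of the rack's right bay (seen facing uphill), where the centre of a seated cassette's underside belongs. Axes: x uphill along the deck, y left across it, z square out of it. The low lip (5 mm high) is 37.5 mm downhill of this point; the bay is 56 mm wide between its ribs and open at the uphill end
- deck: the fixed metal rack's deck: a sheet 153 mm wide, 100 mm long, sloping 30 degrees, low side to the robot's right (toward the microscope), with two bays side by side, 86 mm between their middles. Ribs beside the bays are 5 mm high, 3 mm thick, rounded. Origin: foot of the low lip, midway across, 24 mm above the bench; axes like the bays'. Keeper hinge: level axis along y at x = 86 mm, z = 12 mm
- keeper (a joint): angle in rad of the rack's steel T-shaped keeper: 0 = fully down over the writing ends; grows as it swings up and back uphill, to 2.4 at most; starts 1.9 to 2.3. Stays where it is left (about 1 N at the crossbar moves it). Down, its crossbar lies just clear of the slanted faces; a cassette put in backwards or standing proud blocks it
- keeper_bar (a point): middle of the keeper's crossbar: round, 8 mm thick, 124 mm long, parallel to the hinge axis and 84 mm from it (x = 2, z = 14 mm on the deck when down). A 9 x 4 mm arm joins its middle to the hinge; opposite, a flat thumb tab 24 mm wide, 3.5 mm thick ends 17 mm beyond. x points from the bar to the hinge
- petri_dish: clear round petri dish, 56 mm across, 14 mm high, standing on the bench near the work; not to be disturbed. Origin: centre of its underside
- cover_glass_box: small white box of cover glasses, 27 x 27 x 16 mm, standing on the bench near the work; not to be disturbed. Origin: centre of its underside
- tally: hand tally counter, 43 x 64 x 31 mm, standing on the bench near the work; not to be disturbed. Origin: centre of its underside
- tweezers: steel forceps lying flat, 124 mm long, 8 mm high, standing on the bench near the work; not to be disturbed. Origin: centre of its underside
Mind the look-alikes: they are no part of the job. Leave any black or purple look-alike of the cassette_a alone.

How it is judged:
On the way, in this order (a step that is already met when the one before it is completed fails the run):
1. one cassette lies flat in a bay, writing end downhill against the lip, while the fingers still hold it (((x of cassette_a in the frame of bay_left between -0.004 and 0.006 m and y of cassette_a in the frame of bay_left between -0.005 and 0.005 m and z of cassette_a in the frame of bay_left between -0.003 and 0.003 m and x of cassette_a_face in the frame of bay_left below -0.02 m and angle between the z axis of cassette_a and the z axis of bay_left, either way round below 0.1 rad and angle between the x axis of cassette_a and the x axis of bay_left, either way round below 0.1 rad and contact force between the fingers and cassette_a above 0.5 N) or (x of cassette_a in the frame of bay_right between -0.004 and 0.006 m and y of cassette_a in the frame of bay_right between -0.005 and 0.005 m and z of cassette_a in the frame of bay_right between -0.003 and 0.003 m and x of cassette_a_face in the frame of bay_right below -0.02 m and angle between the z axis of cassette_a and the z axis of bay_right, either way round below 0.1 rad and angle between the x axis of cassette_a and the x axis of bay_right, either way round below 0.1 rad and contact force between the fingers and cassette_a above 0.5 N) or (x of cassette_b in the frame of bay_left between -0.004 and 0.006 m and y of cassette_b in the frame of bay_left between -0.005 and 0.005 m and z of cassette_b in the frame of bay_left between -0.003 and 0.003 m and x of cassette_b_face in the frame of bay_left below -0.02 m and angle between the z axis of cassette_b and the z axis of bay_left, either way round below 0.1 rad and angle between the x axis of cassette_b and the x axis of bay_left, either way round below 0.1 rad and contact force between the fingers and cassette_b above 0.5 N) or (x of cassette_b in the frame of bay_right between -0.004 and 0.006 m and y of cassette_b in the frame of bay_right between -0.005 and 0.005 m and z of cassette_b in the frame of bay_right between -0.003 and 0.003 m and x of cassette_b_face in the frame of bay_right below -0.02 m and angle between the z axis of cassette_b and the z axis of bay_right, either way round below 0.1 rad and angle between the x axis of cassette_b and the x axis of bay_right, either way round below 0.1 rad and contact force between the fingers and cassette_b above 0.5 N))), for 0.1 s.
2. with the first lying in its bay, the other cassette lies flat in the other bay, the same way round, while the fingers still hold it (((x of cassette_a in the frame of bay_left between -0.004 and 0.006 m and y of cassette_a in the frame of bay_left between -0.005 and 0.005 m and z of cassette_a in the frame of bay_left between -0.003 and 0.003 m and x of cassette_a_face in the frame of bay_left below -0.02 m and angle between the z axis of cassette_a and the z axis of bay_left, either way round below 0.1 rad and angle between the x axis of cassette_a and the x axis of bay_left, either way round below 0.1 rad and contact force between the fingers and cassette_a above 0.5 N and x of cassette_b in the frame of bay_right between -0.004 and 0.006 m and y of cassette_b in the frame of bay_right between -0.005 and 0.005 m and z of cassette_b in the frame of bay_right between -0.003 and 0.003 m and x of cassette_b_face in the frame of bay_right below -0.02 m and angle between the z axis of cassette_b and the z axis of bay_right, either way round below 0.1 rad and angle between the x axis of cassette_b and the x axis of bay_right, either way round below 0.1 rad) or (x of cassette_a in the frame of bay_right between -0.004 and 0.006 m and y of cassette_a in the frame of bay_right between -0.005 and 0.005 m and z of cassette_a in the frame of bay_right between -0.003 and 0.003 m and x of cassette_a_face in the frame of bay_right below -0.02 m and angle between the z axis of cassette_a and the z axis of bay_right, either way round below 0.1 rad and angle between the x axis of cassette_a and the x axis of bay_right, either way round below 0.1 rad and contact force between the fingers and cassette_a above 0.5 N and x of cassette_b in the frame of bay_left between -0.004 and 0.006 m and y of cassette_b in the frame of bay_left between -0.005 and 0.005 m and z of cassette_b in the frame of bay_left between -0.003 and 0.003 m and x of cassette_b_face in the frame of bay_left below -0.02 m and angle between the z axis of cassette_b and the z axis of bay_left, either way round below 0.1 rad and angle between the x axis of cassette_b and the x axis of bay_left, either way round below 0.1 rad) or (x of cassette_b in the frame of bay_left between -0.004 and 0.006 m and y of cassette_b in the frame of bay_left between -0.005 and 0.005 m and z of cassette_b in the frame of bay_left between -0.003 and 0.003 m and x of cassette_b_face in the frame of bay_left below -0.02 m and angle between the z axis of cassette_b and the z axis of bay_left, either way round below 0.1 rad and angle between the x axis of cassette_b and the x axis of bay_left, either way round below 0.1 rad and contact force between the fingers and cassette_b above 0.5 N and x of cassette_a in the frame of bay_right between -0.004 and 0.006 m and y of cassette_a in the frame of bay_right between -0.005 and 0.005 m and z of cassette_a in the frame of bay_right between -0.003 and 0.003 m and x of cassette_a_face in the frame of bay_right below -0.02 m and angle between the z axis of cassette_a and the z axis of bay_right, either way round below 0.1 rad and angle between the x axis of cassette_a and the x axis of bay_right, either way round below 0.1 rad) or (x of cassette_b in the frame of bay_right between -0.004 and 0.006 m and y of cassette_b in the frame of bay_right between -0.005 and 0.005 m and z of cassette_b in the frame of bay_right between -0.003 and 0.003 m and x of cassette_b_face in the frame of bay_right below -0.02 m and angle between the z axis of cassette_b and the z axis of bay_right, either way round below 0.1 rad and angle between the x axis of cassette_b and the x axis of bay_right, either way round below 0.1 rad and contact force between the fingers and cassette_b above 0.5 N and x of cassette_a in the frame of bay_left between -0.004 and 0.006 m and y of cassette_a in the frame of bay_left between -0.005 and 0.005 m and z of cassette_a in the frame of bay_left between -0.003 and 0.003 m and x of cassette_a_face in the frame of bay_left below -0.02 m and angle between the z axis of cassette_a and the z axis of bay_left, either way round below 0.1 rad and angle between the x axis of cassette_a and the x axis of bay_left, either way round below 0.1 rad))), for 0.1 s.
3. the keeper is swung fully down (value of joint keeper below 0.04 rad), for 0.2 s.
At the end, for the whole second after the job is handed in: each bay holds one cassette at rest, lid up, writing end downhill: its underside's centre within 5 mm sideways of the bay's point, from 4 mm downhill to 6 mm uphill of it and within 3 mm of the deck, its axes within 0.10 rad of the bay's; the keeper is within 0.04 rad of fully down (((x of cassette_a in the frame of bay_left between -0.004 and 0.006 m and y of cassette_a in the frame of bay_left between -0.005 and 0.005 m and z of cassette_a in the frame of bay_left between -0.003 and 0.003 m and x of cassette_a_face in the frame of bay_left below -0.02 m and angle between the z axis of cassette_a and the z axis of bay_left, either way round below 0.1 rad and angle between the x axis of cassette_a and the x axis of bay_left, either way round below 0.1 rad and x of cassette_b in the frame of bay_right between -0.004 and 0.006 m and y of cassette_b in the frame of bay_right between -0.005 and 0.005 m and z of cassette_b in the frame of bay_right between -0.003 and 0.003 m and x of cassette_b_face in the frame of bay_right below -0.02 m and angle between the z axis of cassette_b and the z axis of bay_right, either way round below 0.1 rad and angle between the x axis of cassette_b and the x axis of bay_right, either way round below 0.1 rad) or (x of cassette_a in the frame of bay_right between -0.004 and 0.006 m and y of cassette_a in the frame of bay_right between -0.005 and 0.005 m and z of cassette_a in the frame of bay_right between -0.003 and 0.003 m and x of cassette_a_face in the frame of bay_right below -0.02 m and angle between the z axis of cassette_a and the z axis of bay_right, either way round below 0.1 rad and angle between the x axis of cassette_a and the x axis of bay_right, either way round below 0.1 rad and x of cassette_b in the frame of bay_left between -0.004 and 0.006 m and y of cassette_b in the frame of bay_left between -0.005 and 0.005 m and z of cassette_b in the frame of bay_left between -0.003 and 0.003 m and x of cassette_b_face in the frame of bay_left below -0.02 m and angle between the z axis of cassette_b and the z axis of bay_left, either way round below 0.1 rad and angle between the x axis of cassette_b and the x axis of bay_left, either way round below 0.1 rad)) and value of joint keeper below 0.04 rad and linear speed of each of cassette_a, cassette_b below 0.02 m/s); the robot touches nothing.
It fails at once if a bystander (petri dish, box of cover glasses, tally counter, forceps) is shifted more than 20 mm (distance of any of petri_dish, cover_glass_box, tally, tweezers from where it was at the start of the episode above 0.02 m).
It also fails if it takes over 72 s, if anything falls off the work surface, if the arm or the gripper's body presses on something with over 40 N, if the wrist force passes 120 N, or if a joint passes its speed limit or range.

## Working session

There is one attempt and no reset: what is moved stays moved. The work goes in short steps, Python scripts to look and compute and a shell command to move; the robot and the scene stay as the last step left them, time stands still between calls to the robot, and variables do not carry over. Pictures are saved under pics/ and viewed, about 8 in all and at most 12, crops included, and the job is handed in when it is done.

```bash
ls; mkdir -p pics; python3 - <<'E'
from bench import ctrl
import cv2,numpy as np
s=ctrl.get_state();print(s['time'],s['position'],s['tool_rot'],s['ft_force'],ctrl.grasp_offset)
for n in("top","side"):
    im=ctrl.get_image(n);cv2.imwrite(f'pics/{n}0.png',im[...,::-1])
    p=ctrl.camera_params(n);print(n,np.round(p['K'],2).tolist(),np.round(p['pose'],4).tolist())
E
```

```text
pics
0.0 [ 0.17742632 -0.62472922  0.221458  ] [-3.10965284e+00 -4.33259210e-01  5.91920739e-04] [ 0.36629107  0.10753622 -0.3329352 ] 0.0187
top [[452.32, 0.0, 255.36], [0.0, 452.32, 191.8], [0.0, 0.0, 1.0]] [[-0.0724, -0.9262, 0.37, -0.07], [-0.9974, 0.0693, -0.0217, 0.1106], [-0.0055, -0.3706, -0.9288, 1.6971], [0.0, 0.0, 0.0, 1.0]]
side [[464.53, 0.0, 259.24], [0.0, 464.53, 198.58], [0.0, 0.0, 1.0]] [[-0.9358, -0.2281, 0.2687, 0.1702], [-0.3525, 0.5962, -0.7213, 1.1341], [0.0043, -0.7697, -0.6383, 1.0374], [0.0, 0.0, 0.0, 1.0]]
```

View pics/top0.png

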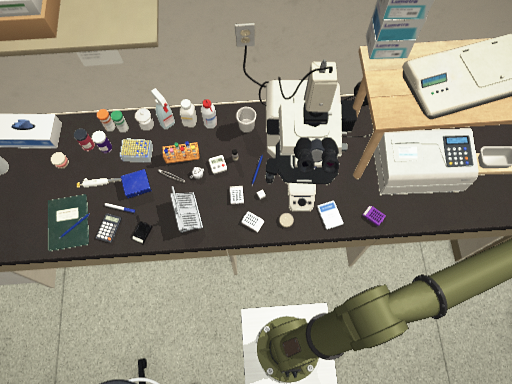

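View pics/side0.png

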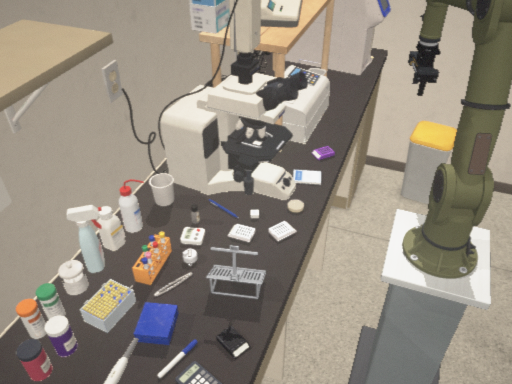

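The top view shows cassettes at about (237,195) and (252,222), the rack at about (186,210), and the petri dish at (286,220). The side view shows cassettes at (241,233) and (282,231), with the rack at (236,272). I'll enlarge both.

```bash
python3 - <<'E'
import cv2,numpy as np
t=cv2.imread('pics/top0.png')[160:245,160:300];s=cv2.imread('pics/side0.png')[200:310,190:320]
a=cv2.resize(t,(800,486),interpolation=cv2.INTER_CUBIC);b=cv2.resize(s,None,fx=5,fy=5,interpolation=cv2.INTER_CUBIC)
cv2.imwrite('pics/t1.png',a);cv2.imwrite('pics/s1.png',b);print(a.shape,b.shape)
E
cat > h.py <<'E'
import numpy as np,cv2
from scipy.spatial.transform import Rotation as R
from bench import ctrl
def ray(n,px,par=None):
    p=par or ctrl.camera_params(n);K=np.array(p['K']);T=np.array(p['pose'])
    d=np.array([(px[0]-K[0,2])/K[0,0],(px[1]-K[1,2])/K[1,1],1.])
    if n=='wrist':
        r=np.hypot(d[0],d[1]);d=np.array([*(d[:2]/max(r,1e-9)*np.sin(r)),np.cos(r)])
    d=T[:3,:3]@d
    return T[:3,3],d/np.linalg.norm(d)
def plane(n,px,z,par=None):
    o,d=ray(n,px,par);return o+d*(z-o[2])/d[2]
def tri(rays):
    A=0;b=0
    for o,d in rays:
        P=np.eye(3)-np.outer(d,d);A=A+P;b=b+P@o
    return np.linalg.solve(A,b)
def proj(n,X,par=None):
    p=par or ctrl.camera_params(n);K=np.array(p['K']);T=np.array(p['pose'])
    c=T[:3,:3].T@(np.asarray(X)-T[:3,3])
    if n=='wrist':
        r=np.hypot(c[0],c[1]);th=np.arctan2(r,c[2]);u=c[:2]/max(r,1e-9)*th
    else:u=c[:2]/c[2]
    return np.array([K[0,0]*u[0]+K[0,2],K[1,1]*u[1]+K[1,2]])
E
```

```text
(486, 800, 3) (550, 650, 3)
```

View pics/t1.png

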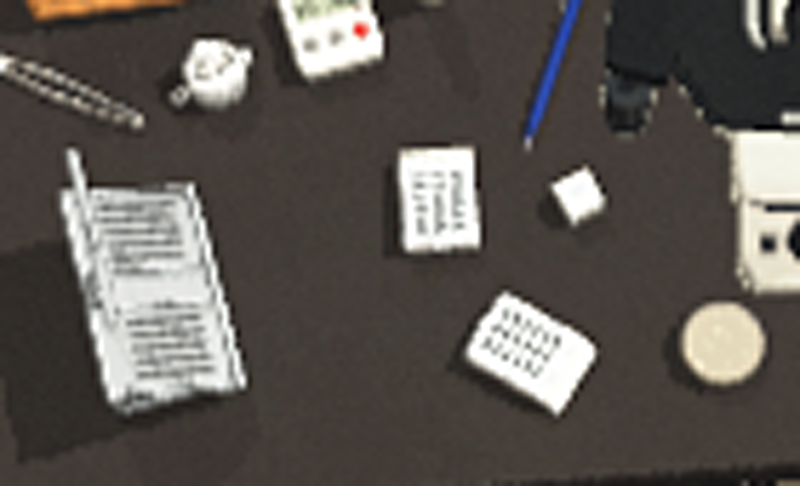

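View pics/s1.png

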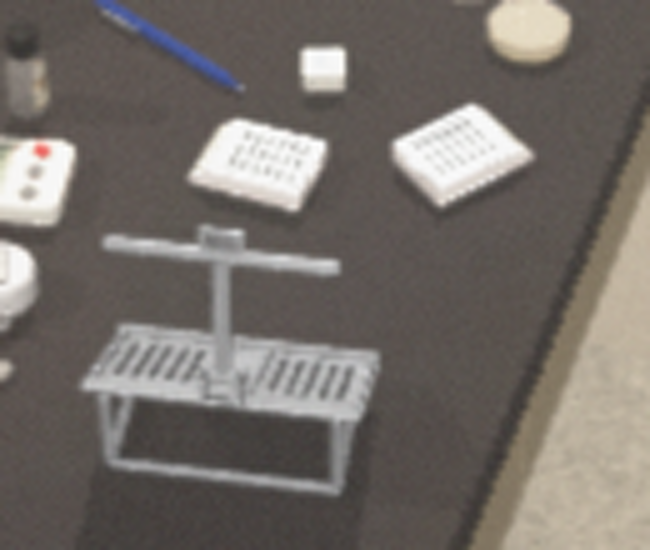

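The crops show one cassette, upright in the image, at crop (438,200), and a diagonal one at (530,352) whose slots sit toward the upper left. So its writing end is probably lower right. The rack spans (65..245, 155..410), with the keeper arm raised and the low side to the right.

```bash
python3 - <<'E'
from h import *
im=cv2.imread('pics/top0.png');sd=cv2.imread('pics/side0.png')
for n,i,boxes in(("top",im,[(225,180,250,208),(238,207,268,236)]),("side",sd,[(226,222,257,244),(267,219,298,244)])):
    par=ctrl.camera_params(n)
    g=cv2.cvtColor(i,cv2.COLOR_BGR2GRAY)
    for x0,y0,x1,y1 in boxes:
        m=(g[y0:y1,x0:x1]>130).astype(np.uint8);c=max(cv2.findContours(m,0,2)[0],key=cv2.contourArea)
        ps=cv2.boxPoints(cv2.minAreaRect(c))+[x0,y0]
        print(n,np.round([plane(n,p,.012,par)[:2] for p in ps],3).tolist(),np.round(plane(n,ps.mean(0),.012,par),3))
# rack corners from crops (top: /5.714+160 ; side /5+190,+200)
pt=lambda u,v:(u/5.714+160,v/5.714+160)
ps=lambda u,v:(u/5+190,v/5+200)
T=lambda a:ray('top',pt(*a));S=lambda a:ray('side',ps(*a))
# deck high corners far/near, bar ends(side only); far-high: top(66,190) side(85,385)?
for nm,a,b in(("far-high",(66,190),(88,385)),("near-high",(120,405),(362,410)),("far-low",(193,185),(122,328)),("near-low",(243,388),(376,355))):
    r=[T(a),S(b)];print(nm,np.round(tri(r),3), np.round(proj('top',tri(r))-pt(*a),1))
print('tally..')
E
```

```text
top [[0.634, 0.171], [0.63, 0.119], [0.557, 0.124], [0.561, 0.175]] [0.595 0.147 0.012]
top [[0.481, 0.138], [0.528, 0.106], [0.478, 0.043], [0.433, 0.076]] [0.48  0.091 0.012]
side [[0.632, 0.186], [0.649, 0.118], [0.561, 0.117], [0.548, 0.183]] [0.597 0.152 0.012]
side [[0.527, 0.106], [0.476, 0.028], [0.433, 0.085], [0.484, 0.16]] [0.48  0.096 0.012]
far-high [0.596 0.397 0.064] [0.1 0.6]
near-high [0.445 0.363 0.065] [-0.  -0.5]
far-low [0.614 0.317 0.019] [0.  0.1]
near-low [0.465 0.286 0.021] [-0.  -0.5]
tally..
```

```bash
cat >> h.py <<'E'
def Rt(yaw,tilt=0):
    a,t=np.radians([yaw,tilt]);c,s=np.cos(a),np.sin(a)
    x=np.array([c*np.cos(t),s*np.cos(t),np.sin(t)]);y=np.array([s,-c,0]);return np.c_[x,y,np.cross(x,y)]
def plan(targets,start=None):
    """print shift (mm) and turn (rad) in tool axes from each pose to the next"""
    if start is None:
        s=ctrl.get_state();p=np.array(s['position']);Rr=R.from_rotvec(s['tool_rot']).as_matrix()
    else:p,Rr=np.array(start[0]),Rt(*start[1:])
    for pos,*yt in targets:
        pos=np.array(pos);Rn=Rt(*yt);d=Rr.T@(pos-p)*1e3;w=R.from_matrix(Rr.T@Rn).as_rotvec()
        print(np.round(d,1).tolist(),np.round(w,3).tolist(),'rows>=',int(np.ceil(max(np.linalg.norm(d)/50,np.linalg.norm(w)/.149))));p,Rr=pos,Rn
E
python3 - <<'E'
from h import *
for px in((275,178),(315,182),(303,208)):print([np.round(plane('top',px,z)[:2],3).tolist() for z in(0.05,.2,.3)])
plan([((.36,-.36,.26),50),((.46,-.12,.28),85),((.50,.10,.24),104)])
E
```

```text
[[0.639, -0.01], [0.575, 0.001], [0.532, 0.008]]
[[0.61, -0.166], [0.548, -0.141], [0.507, -0.124]]
[[0.505, -0.107], [0.453, -0.087], [0.418, -0.074]]
[248.0, -204.9, -38.1] [-0.002, -0.0, -0.596] rows>= 7
[248.1, -77.7, -20.0] [0.0, 0.0, -0.611] rows>= 6
[222.6, 20.7, 40.0] [0.0, 0.0, -0.332] rows>= 5
```

```bash
python3 - <<'E'
from h import *
plan([((.34,-.42,.28),15.8),((.43,-.2,.28),15.8),((.43,0.02,.28),15.8),((.47,.13,.26),60),((.49,.12,.24),100)])
E
```

```text
[212.3, -152.7, -58.2] [-0.002, 0.0, 0.001] rows>= 6
[146.5, -187.2, 0.0] [0.0, 0.0, 0.0] rows>= 5
[59.9, -211.7, 0.0] [0.0, 0.0, 0.0] rows>= 5
[68.4, -95.0, 20.0] [0.0, 0.0, -0.771] rows>= 6
[1.3, 22.3, 20.0] [0.0, 0.0, -0.698] rows>= 5
```

```bash
c="python3 -m creep"
python3 -m creep '[[[1,106,-76,-29,0,0,0],[1,106,-76,-29,0,0,0],[1,212,-153,-58,0,0,0],[1,212,-153,-58,0,0,0],[1,212,-153,-58,0,0,0]]]'
python3 -m creep '[[[1,147,-187,0,0,0,0],[1,147,-187,0,0,0,0],[1,147,-187,0,0,0,0],[1,147,-187,0,0,0,0],[1,147,-187,0,0,0,0]]]'
python3 -m creep '[[[1,60,-212,0,0,0,0],[1,60,-212,0,0,0,0],[1,60,-212,0,0,0,0],[1,60,-212,0,0,0,0],[1,60,-212,0,0,0,0]]]'
python3 - <<'E'
from h import *
s=ctrl.get_state();print(s['time'],np.round(s['position'],3),np.round(s['joint_positions'],2))
plan([((.47,.13,.25),60),((.49,.12,.24),100)])
E
```

```text
time: 0.6
position: [0.3298, -0.4319, 0.2768]
tool_rot: [-3.111, -0.433, 0.001]
ft_force: [1.0, -0.9, -0.2]
grip_width: 0.999
time: 1.1
position: [0.4201, -0.2102, 0.2766]
tool_rot: [-3.111, -0.438, 0.0]
ft_force: [1.0, -0.3, -0.8]
grip_width: 1.0
time: 1.6
position: [0.4185, 0.0119, 0.2767]
tool_rot: [3.11, 0.444, 0.0]
ft_force: [-0.6, -0.5, 0.3]
grip_width: 0.998
1.6 [0.418 0.012 0.277] [ 0.71 -0.23 -0.68  1.87 -0.14  1.45 -1.22]
[82.5, -99.0, 26.7] [0.0, -0.0, -0.764] rows>= 6
[1.3, 22.3, 10.0] [0.0, 0.0, -0.698] rows>= 5
```

```bash
python3 -m creep '[[[1,82,-99,27,0,0,-0.7],[1,82,-99,27,0,0,-0.7],[1,82,-99,27,0,0,-0.7],[1,82,-99,27,0,0,-0.7],[1,82,-99,27,0,0,-0.7]]]'
python3 -m creep '[[[1,1,22,10,0,0,-0.74],[1,1,22,10,0,0,-0.74],[1,1,22,10,0,0,-0.74],[1,1,22,10,0,0,-0.74],[1,1,22,10,0,0,-0.74]]]'
python3 -m creep '[[[1,0,0,0,0,0,0],[1,0,0,0,0,0,0]]]'
python3 - <<'E'
from h import *
s=ctrl.get_state();print(s['time'],np.round(s['position'],3),np.round(s['joint_positions'],2))
p=ctrl.camera_params('wrist');im=ctrl.get_image('wrist');cv2.imwrite('pics/w1.png',im[...,::-1])
import json;json.dump({k:np.array(v).tolist() for k,v in p.items()},open('w1.json','w'));print(p['K'],np.round(p['pose'],3))
E
```

```text
time: 2.1
position: [0.4704, 0.1256, 0.2489]
tool_rot: [-2.767, -1.485, 0.002]
ft_force: [1.2, 0.5, -0.0]
grip_width: 0.998
time: 2.6
position: [0.4893, 0.1126, 0.2392]
tool_rot: [-2.046, -2.383, 0.001]
ft_force: [-0.6, 0.4, -0.0]
grip_width: 1.0
time: 2.8
position: [0.4895, 0.1126, 0.2394]
tool_rot: [-2.057, -2.374, 0.001]
ft_force: [1.5, -0.1, 0.3]
grip_width: 0.999
2.8 [0.489 0.113 0.239] [ 0.58  0.04 -0.87  1.76  0.03  1.36 -0.15]
[[297.31863964   0.         250.90699295]
 [  0.         297.31863964 194.91244909]
 [  0.           0.           1.        ]] [[ 0.99   0.138  0.038  0.48 ]
 [ 0.143 -0.952 -0.269  0.187]
 [-0.001  0.272 -0.962  0.402]
 [ 0.     0.     0.     1.   ]]
```

View pics/w1.png

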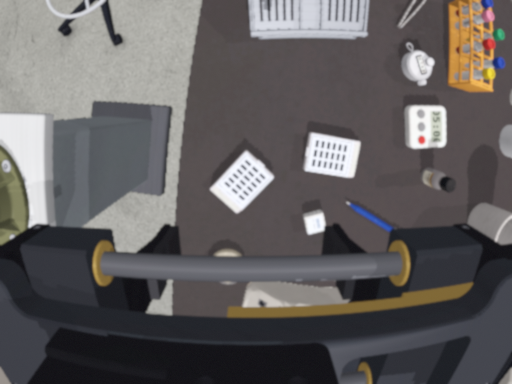

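The wrist view shows the cassettes at about (331,155) and (242,181), both slots-up. The rack's low lip is at (308,37), and the cover-glass box is at (314,221).

```bash
cat >> h.py <<'E'
def cass(im,par,box,z=.013,n='wrist',thr=140):
    x0,y0,x1,y1=box;g=cv2.cvtColor(im,cv2.COLOR_BGR2GRAY)
    m=(g>thr).astype(np.uint8);mm=np.zeros_like(m);mm[y0:y1,x0:x1]=m[y0:y1,x0:x1]
    c=max(cv2.findContours(mm,0,1)[0],key=cv2.contourArea).reshape(-1,2)
    w=np.array([plane(n,p,z,par)[:2] for p in c.astype(float)])
    r=cv2.minAreaRect((w*1e3).astype(np.float32));bp=cv2.boxPoints(r)/1e3
    e=sorted([bp[1]-bp[0],bp[2]-bp[1]],key=np.linalg.norm);L=e[1]/np.linalg.norm(e[1])
    fill=np.zeros_like(g);cv2.drawContours(fill,[c.reshape(-1,1,2)],-1,1,-1);fill=cv2.erode(fill,np.ones((5,5)))
    v,u=np.nonzero((fill>0)&(g<thr));sl=np.mean([plane(n,(a,b),.016,par)[:2] for a,b in zip(u,v)],0)
    ctr=np.array(r[0])/1e3
    if (sl-ctr)@L<0:L=-L
    print('ctr',np.round(ctr,4),'size',np.round(r[1],1),'xaxis yaw',round(np.degrees(np.arctan2(L[1],L[0])),1),'slot offset mm',np.round((sl-ctr)@L*1e3,1),np.round((sl-ctr)@[-L[1],L[0]]*1e3,1))
E
python3 - <<'E'
from h import *
import json
im=cv2.imread('pics/w1.png');p=json.load(open('w1.json'))
cass(im,p,(298,125,368,185));cass(im,p,(203,145,280,218))
E
python3 - <<'E'
import cv2
im=cv2.imread('pics/w1.png')[120:220,200:370];cv2.imwrite('pics/w1c.png',cv2.resize(im,None,fx=4.5,fy=4.5,interpolation=cv2.INTER_CUBIC))
E
```

```text
ctr [0.5958 0.1484] size [75.5 53.8] xaxis yaw -179.5 slot offset mm 7.1 -2.3
ctr [0.4807 0.0933] size [76.1 54.2] xaxis yaw 54.8 slot offset mm 8.0 -1.9
```

View pics/w1c.png

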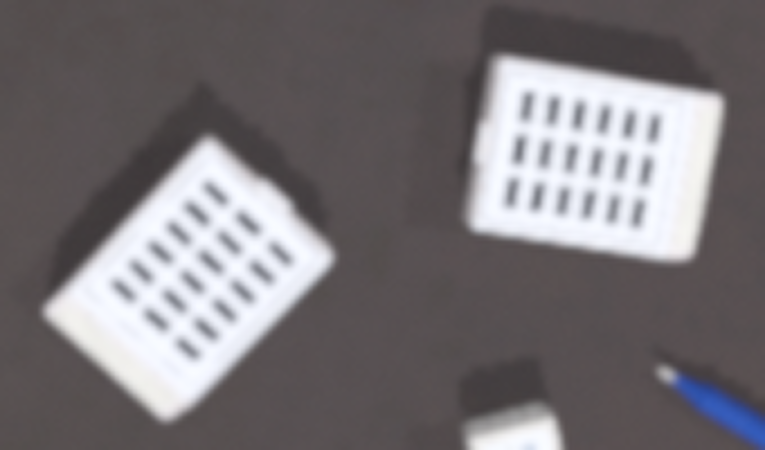

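Both yellowish writing faces are visible. c1's is at crop (705,175), on its +x side, and c2's is at crop (110,360), toward the robot and −y. That agrees with the slot offsets.

```bash
python3 - <<'E'
from h import *
import json
p=json.load(open('w1.json'))
f=lambda u,v,z:plane('wrist',(200+(u+.5)/4.5-.5,120+(v+.5)/4.5-.5),z,p)[:2]
# far (-y) top edges: c1 (472,228)-(670,257); c2 far side (185,412)-(333,258)
for a,b in(((472,228),(665,256)),((333,258),(180,415)),((495,57),(700,90)),((208,138),(60,295))):
    A,B=f(*a,.016),f(*b,.016);d=A-B;print(np.round(A,4),np.round(B,4),round(np.degrees(np.arctan2(d[1],d[0])),1))
# square end and tip mid
for n,e,t in(('c1',(480,142),(708,180)),('c2',(270,198),(107,365))):
    E,T=f(*e,.016),f(*t,.006);L=(E-T)/np.linalg.norm(E-T);print(n,E,T,np.linalg.norm(E-T),'ctr from square end',E-.0375*L,'mid',(E+T)/2)
plan([((.481,.093,.12),53.),((.481,.093,.0065),53.)])
E
```

```text
[0.5611 0.1229] [0.6227 0.1238] -179.1
[0.5216 0.1077] [0.4834 0.0527] 55.2
[0.559  0.1739] [0.6233 0.1756] -178.5
[0.4801 0.1376] [0.4429 0.0849] 54.8
c1 [0.5588961  0.14854317] [0.63540823 0.14823835] 0.07651274124049683 ctr from square end [0.5963958  0.14839378] mid [0.59715216 0.14839076]
c2 [0.50048334 0.12272919] [0.45892544 0.06216569] 0.07345063674977047 ctr from square end [0.47926608 0.09180868] mid [0.47970439 0.09244744]
[-18.2, -11.2, 119.5] [-0.0, 0.0, 0.789] rows>= 6
[0.0, 0.0, 113.5] [0.0, 0.0, 0.0] rows>= 3
```

```bash
python3 -m creep '[[[0.87,-18.7,-12.3,119,0,0,0.754],[0.87,-18.7,-12.3,119,0,0,0.754],[0.87,-18.7,-12.3,119,0,0,0.754],[0.87,-18.7,-12.3,119,0,0,0.754],[0.87,-18.7,-12.3,119,0,0,0.754]]]'
python3 -m creep '[[[0.87,0,0,0,0,0,0],[0.87,0,0,0,0,0,0],[0.87,0,0,0,0,0,0]]]'
python3 - <<'E'
from h import *
plan([((.480,.0923,.007),55)])
p=ctrl.camera_params('wrist');im=ctrl.get_image('wrist');cv2.imwrite('pics/w2.png',im[...,::-1])
for q in((.480,.0923,.016),):
    d=np.array([.5736,.8192,0]);e=np.array([-.8192,.5736,0]);print([np.round(proj('wrist',np.array(q)+a*d+b*e,p)).tolist() for a,b in((.0375,.0255),(.0375,-.0255),(-.0255,-.0255),(-.0255,.0255))])
    pts=np.array([proj('wrist',np.array(q)+a*d+b*e,p) for a,b in((.0375,.0255),(.0375,-.0255),(-.0255,-.0255),(-.0255,.0255))]).astype(np.int32)
o=im[...,::-1].copy();cv2.polylines(o,[pts],True,(0,0,255),1);cv2.imwrite('pics/w2o.png',o)
E
```

```text
time: 3.35
position: [0.4793, 0.0921, 0.1195]
tool_rot: [-2.787, -1.447, 0.003]
ft_force: [0.7, 0.3, 0.1]
grip_width: 0.872
time: 3.65
position: [0.4803, 0.0925, 0.1209]
tool_rot: [2.78, 1.463, 0.0]
ft_force: [-0.9, -0.6, -0.8]
grip_width: 0.869
[-0.3, -0.2, 113.9] [0.0, -0.0, 0.009] rows>= 3
[[222.0, 155.0], [278.0, 156.0], [276.0, 221.0], [223.0, 220.0]]
```

View pics/w2o.png

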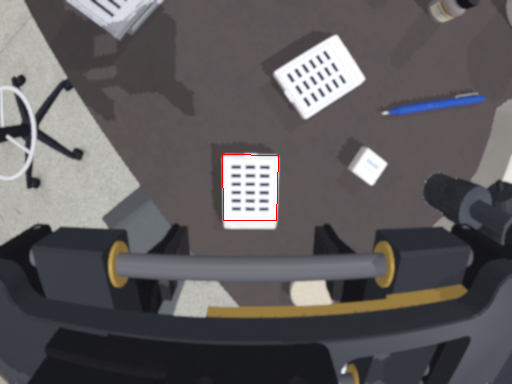

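The overlay (222..278, 155..221) matches the lid edges to within a pixel or so. Next I descend and grip.

```bash
python3 -m creep '[[[0.87,0,0,40,0,0,0.009],[0.87,0,0,80,0,0,0.009],[0.87,0,0,100,0,0,0.009],[0.87,0,0,113.5,0,0,0.009],[0.87,0,0,113.5,0,0,0.009]]]'
python3 -m creep '[[[0.87,0,0,0,0,0,0],[0.3,0,0,0,0,0,0],[0.3,0,0,0,0,0,0],[0.3,0,0,0,0,0,0],[0.3,0,0,0,0,0,0]]]' 20
python3 -m creep '[[[0.3,0,0,0,0,0,0],[0.3,0,0,-40,0,0,0],[0.3,0,0,-80,0,0,0],[0.3,0,0,-120,0,0,0],[0.3,0,0,-120,0,0,0]]]' 20
python3 - <<'E'
from h import *
# rack fit from earlier corners
u=np.array([-.018,.080]);yaw=np.degrees(np.arctan2(.0788,-.018))
print(yaw)
s=ctrl.get_state();print(s['position'],s['grip_width'])
plan([((.48,.17,.2),80),((.50,.20,.22),102.6,15)])
E
```

```text
time: 4.2
position: [0.4791, 0.0923, 0.0059]
tool_rot: [-2.786, -1.448, 0.004]
ft_force: [0.4, 0.1, 0.4]
grip_width: 0.871
time: 4.7
position: [0.4806, 0.0924, 0.0076]
tool_rot: [2.788, 1.447, 0.001]
ft_force: [-0.6, 0.4, 0.2]
grip_width: 0.591
time: 5.2
position: [0.484, 0.0933, 0.1323]
tool_rot: [2.784, 1.445, 0.014]
ft_force: [1.1, -0.8, -1.3]
grip_width: 0.58
102.86710414001907
[0.48404798 0.09334167 0.13234819] 0.5801331465005065
[60.7, -46.8, -67.7] [0.009, -0.004, -0.438] rows>= 3
[33.0, 14.5, -20.0] [0.052, 0.258, -0.392] rows>= 4
```

```bash
python3 -m creep '[[[0.3,60,-47,-60,0.008,0,-0.43],[0.3,60,-47,-60,0.008,0,-0.43],[0.3,60,-47,-60,0.008,0,-0.43],[0.3,60,-47,-60,0.008,0,-0.43]]]' 20
python3 - <<'E'
from h import *
plan([((.51,.215,.25),102.6)])
E
```

```text
time: 5.6
position: [0.4762, 0.1696, 0.1872]
tool_rot: [-2.407, -2.008, 0.005]
ft_force: [-0.5, -0.7, -0.5]
grip_width: 0.581
[50.9, 24.7, -62.9] [-0.007, -0.003, -0.4] rows>= 3
```

```bash
python3 -m creep '[[[0.3,51,25,-63,-0.007,0,-0.4],[0.3,51,25,-63,-0.007,0,-0.4],[0.3,51,25,-63,-0.007,0,-0.4],[0.3,51,25,-63,-0.007,0,-0.4],[0.3,51,25,-63,-0.007,0,-0.4]]]' 20
python3 -m creep '[[[0.3,0,0,0,0,0,0],[0.3,0,0,0,0,0,0]]]' 20
python3 - <<'E'
from h import *
import json
s=ctrl.get_state();print(s['position'],s['grip_width'])
p=ctrl.camera_params('wrist');im=ctrl.get_image('wrist');cv2.imwrite('pics/w3.png',im[...,::-1])
json.dump({k:np.array(v).tolist() for k,v in p.items()},open('w3.json','w'))
cv2.imwrite('pics/w3c.png',cv2.resize(im[:200,130:400,::-1],None,fx=2.9,fy=2.9,interpolation=cv2.INTER_CUBIC))
E
```

```text
time: 6.1
position: [0.5101, 0.2123, 0.2483]
tool_rot: [-1.973, -2.44, 0.001]
ft_force: [0.4, -0.1, -0.5]
grip_width: 0.584
time: 6.3
position: [0.5103, 0.213, 0.2493]
tool_rot: [-1.97, -2.444, -0.001]
ft_force: [-0.1, 0.3, -0.6]
grip_width: 0.585
[0.51030262 0.21297802 0.24928986] 0.5853404870808768
```

View pics/w3c.png

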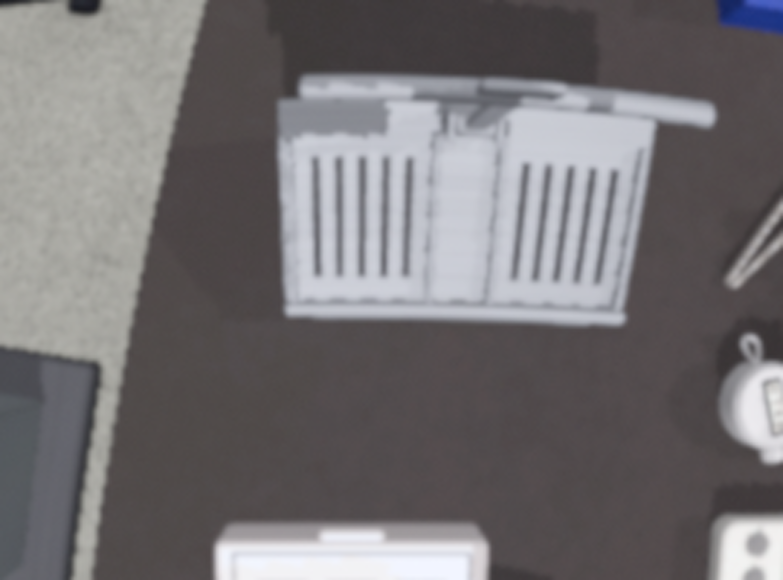

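The close-up shows an empty rack. The lip foot is along crop row ~301, the left bay's slots are centred on column ~362 and the right bay's run from (557,282) to (571,167). The keeper is raised beyond the high edge, and the held cassette is at the bottom.

```bash
cat > rack.py <<'E'
from h import *
import json
from scipy.optimize import least_squares
p=json.load(open('w3.json'))
f=lambda u,v:ray('wrist',(130+(u+.5)/2.9-.5,(v+.5)/2.9-.5),p)
F=[((362,277),None,43),((362,155),None,43),((557,282),None,-43),((571,167),None,-43),((350,301),0,None),((560,304),0,None),
((280,100),100,76.5),((655,122),100,-76.5),((295,220),None,71),((431,220),None,15),((490,220),None,-15),((628,220),None,-71)]
rays=[f(*a[0]) for a in F]
def D(q):
    o=np.array([q[0],q[1],.024]);M=Rt(q[2],30);X=M[:,0];Y=-M[:,1];Z=-M[:,2];return o,np.c_[X,Y,Z]
def res(q):
    o,M=D(q);r=[]
    for (a,x,y),(c,d) in zip(F,rays):
        c=M.T@(c-o);d=M.T@d;h=c-d*c[2]/d[2]
        if x is not None:r.append(h[0]*1e3-x)
        if y is not None:r.append(h[1]*1e3-y)
    return np.array(r)
if __name__=='__main__':
    s=least_squares(res,[.54,.302,102.6],x_scale=[.01,.01,1],loss='soft_l1');print(s.x,np.round(res(s.x),1))
    o,M=D(s.x)
    for n,y in(('L',.043),('R',-.043)):print(n,np.round(o+M@[.0375,y,0],4))
E
python3 rack.py
```

```text
[  0.53903893   0.30795823 102.48797858] [ 0.   0.2 -0.3  0.2  1.2  2.  -5.8 -1.2 -8.3  0.4  0.2 -0.8  4.2 -0.2]
L [0.49   0.3304 0.0427]
R [0.574  0.349  0.0427]
```

```bash
sed -i 's/((280,100),100,76.5),((655,122),100,-76.5),((295,220),None,71),/((280,100),None,76.5),((655,122),None,-76.5),/' rack.py; python3 rack.py; cat >> h.py <<'E'
def bayT(q,side,x,y,h):
    "TCP world target for deck offset x,y (mm) from the bay point and height h (mm) off the deck"
    from rack import D
    o,M=D(q);return tuple(o+M@np.array([37.5+x,(43 if side=='L' else -43)+y,h])/1e3),q[2],30
E
python3 - <<'E'
from h import *
import rack
s=rack.least_squares(rack.res,[.54,.302,102.6],x_scale=[.01,.01,1],loss='soft_l1').x
json=rack.json;json.dump(list(s),open('q.json','w'))
a=bayT(s,'L',3,0,90);b=bayT(s,'L',3,0,35)
print(a,b);plan([((.495,.255,.19),102.5,15),a,b])
E
```

```text
[  0.53904365   0.30944557 102.68147992] [ 0.3  0.3 -0.3  0.1 -0.2  0.2 -1.1  0.1 -0.6  4.3 -0.3]
L [0.49   0.3317 0.0427]
R [0.5739 0.3506 0.0427]
((np.float64(0.49927166596798167), np.float64(0.29032190600824537), np.float64(0.1221922863405995)), np.float64(102.68147992023145), 30) ((np.float64(0.4932345671906876), np.float64(0.3171510587781931), np.float64(0.07456088913245536)), np.float64(102.68147992023145), 30)
[44.0, -6.1, 59.6] [-0.0, 0.259, -0.003] rows>= 2
[14.9, 11.8, 74.2] [0.001, 0.262, -0.003] rows>= 2
[-0.0, -0.0, 55.0] [0.0, 0.0, 0.0] rows>= 2
```

```bash
python3 -m creep '[[[0.3,44,-6,60,0,0.259,-0.003],[0.3,44,-6,60,0,0.259,-0.003],[0.3,44,-6,60,0,0.259,-0.003]]]' 20
python3 -m creep '[[[0.3,15,12,74,0.001,0.262,-0.003],[0.3,15,12,74,0.001,0.262,-0.003],[0.3,15,12,74,0.001,0.262,-0.003]]]' 20
python3 -m creep '[[[0.3,0,0,30,0,0,0],[0.3,0,0,55,0,0,0],[0.3,0,0,55,0,0,0],[0.3,0,0,55,0,0,0]]]' 20
python3 - <<'E'
from h import *
import json
q=json.load(open('q.json'));s=ctrl.get_state();print(s['position'],s['grip_width'],s['joint_positions'])
plan([bayT(q,'L',3,0,35),bayT(q,'L',3,0,9)])
p=ctrl.camera_params('wrist');im=ctrl.get_image('wrist');cv2.imwrite('pics/w4.png',im[...,::-1])
json.dump({k:np.array(v).tolist() for k,v in p.items()},open('w4.json','w'))
cv2.imwrite('pics/w4c.png',cv2.resize(im[60:330,90:450,::-1],None,fx=2.2,fy=2.2,interpolation=cv2.INTER_CUBIC))
E
```

```text
time: 6.65
position: [0.4937, 0.252, 0.1864]
tool_rot: [-1.835, -2.277, -0.234]
ft_force: [-0.5, -1.9, -0.3]
grip_width: 0.582
time: 6.95
position: [0.4989, 0.2875, 0.1185]
tool_rot: [-1.687, -2.099, -0.444]
ft_force: [0.4, -0.2, -0.9]
grip_width: 0.58
time: 7.35
position: [0.4945, 0.3191, 0.0773]
tool_rot: [-1.681, -2.112, -0.453]
ft_force: [0.1, 0.1, -0.2]
grip_width: 0.583
[0.49445652 0.31912937 0.07731963] 0.5827311257271737 [ 0.52833004  0.49294363 -0.99762069  1.8732438  -0.13467388  0.89381368
 -0.08443822]
[-2.8, -1.6, 1.6] [0.001, 0.001, 0.005] rows>= 1
[0.0, 0.0, 26.0] [0.0, 0.0, 0.0] rows>= 1
```

View pics/w4c.png

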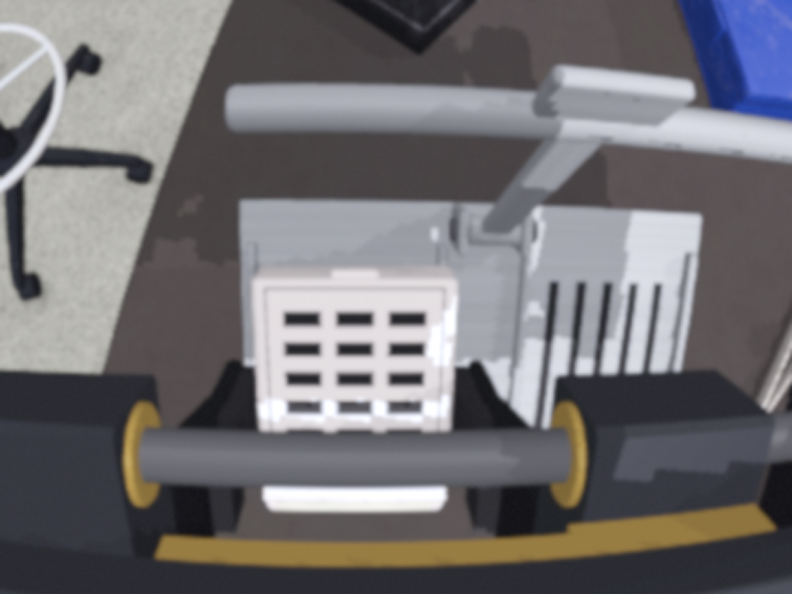

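The close view shows the held cassette square over the left bay. Its square-end edge runs (255..456, 285) and the deck's high corners are at (241,202) and (700,215). I'll work out the relative offset.

```bash
python3 - <<'E'
from h import *
from rack import D
import json
p=json.load(open('w4.json'));q=json.load(open('q.json'));o,M=D(q)
def hit(u,v,h):
    c,d=ray('wrist',(90+(u+.5)/2.2-.5,60+(v+.5)/2.2-.5),p);c=M.T@(c-o);d=M.T@d;return np.round((c-d*(c[2]-h)/d[2])*1e3,1)[:2]
print('deck corners',hit(241,202,0),hit(700,215,0))
print('ribs R bay outer',hit(693,262,.004),hit(683,370,.004),' L outer inner foot',hit(251,250,.004),hit(247,360,.004))
print('centre rib pair',hit(523,300,.004),hit(512,400,.004))
t=.0365+.009
for u,v in((255,287),(456,287),(258,430),(453,430)):print('cass',hit(u,v,t))
s=ctrl.get_state();print('tcp deck',M.T@(np.array(s['position'])-o)*1e3, M.T@(np.array(p['pose'])[:3,3]-o)*1e3)
plan([bayT(q,'L',3,0,35)])
E
```

```text
deck corners [92.  75.7] [ 91.2 -75.8]
ribs R bay outer [ 75.8 -72.7] [ 36.9 -75.1]  L outer inner foot [77.6 72.3] [41.6 75. ]
centre rib pair [ 62.2 -12.8] [ 27.6 -12.1]
cass [77.  64.9]
cass [77.3 15.9]
cass [38.  65.9]
cass [38.3 14.4]
tcp deck [42.83895533 40.78656844 36.98635162] [117.94509322  40.90771399 198.47227108]
[-2.3, -2.2, 2.0] [0.003, 0.001, 0.004] rows>= 1
```

```bash
python3 -m creep '[[[0.3,0,-2.5,0,0.002,0.001,0.004],[0.3,0,-2.5,10,0.002,0.001,0.004],[0.3,0,-2.5,18,0.002,0.001,0.004],[0.3,0,-2.5,24,0.002,0.001,0.004],[0.3,0,-2.5,24,0.002,0.001,0.004]]]' 20
python3 -m creep '[[[0.3,0,0,1,0,0,0],[0.3,0,0,2,0,0,0],[0.3,0,0,2,0,0,0]]]' 20
python3 - <<'E'
from h import *
from rack import D
import json
q=json.load(open('q.json'));o,M=D(q);s=ctrl.get_state();print(np.round(M.T@(np.array(s['position'])-o)*1e3,1),np.round(M.T@np.array(s['ft_force']),1))
E
```

```text
time: 7.9
position: [0.4873, 0.3297, 0.0532]
tool_rot: [-1.683, -2.102, -0.447]
ft_force: [0.6, -0.8, -0.6]
grip_width: 0.58
time: 8.2
position: [0.4884, 0.3303, 0.0525]
tool_rot: [-1.685, -2.103, -0.45]
ft_force: [-0.3, 0.2, -0.2]
grip_width: 0.582
[41.5 44.8  9. ] [ 0.1  0.2 -0.3]
```

```bash
for i in 1 2; do python3 -m creep '[[[0.3,0,0,1,0,0,0],[0.3,0,0,1,0,0,0],[0.3,0,0,1,0,0,0]]]' 20; done
python3 - <<'E'
from h import *
from rack import D
import json
q=json.load(open('q.json'));o,M=D(q);s=ctrl.get_state();print(np.round(M.T@(np.array(s['position'])-o)*1e3,1),np.round(M.T@np.array(s['ft_force']),1))
E
```

```text
time: 8.5
position: [0.4883, 0.3307, 0.0517]
tool_rot: [-1.685, -2.103, -0.45]
ft_force: [-0.0, 0.2, 0.2]
grip_width: 0.579
time: 8.8
position: [0.4883, 0.3309, 0.0514]
tool_rot: [-1.685, -2.103, -0.449]
ft_force: [-2.9, -4.0, 5.6]
grip_width: 0.58
[41.5 44.8  7.6] [0.  3.7 6.5]
```

```bash
python3 -m creep '[[[0.3,0,-0.8,0,0,0,0],[0.3,0,-0.8,0,0,0,0]]]' 20
python3 -m creep '[[[0.3,-1.5,0,0,0,0,0],[0.3,-1.5,0,0,0,0,0]]]' 20
python3 - <<'E'
from h import *
from rack import D
import json
q=json.load(open('q.json'));o,M=D(q);s=ctrl.get_state();print(np.round(M.T@(np.array(s['position'])-o)*1e3,1),np.round(M.T@np.array(s['ft_force']),1))
p=ctrl.camera_params('wrist');im=ctrl.get_image('wrist');cv2.imwrite('pics/w5.png',im[...,::-1])
json.dump({k:np.array(v).tolist() for k,v in p.items()},open('w5.json','w'))
cv2.imwrite('pics/w5c.png',cv2.resize(im[60:330,90:450,::-1],None,fx=2.2,fy=2.2,interpolation=cv2.INTER_CUBIC))
E
```

```text
time: 9.0
position: [0.4883, 0.3309, 0.0513]
tool_rot: [-1.686, -2.103, -0.451]
ft_force: [0.2, -3.8, 5.3]
grip_width: 0.582
time: 9.2
position: [0.4884, 0.3307, 0.0511]
tool_rot: [-1.685, -2.102, -0.452]
ft_force: [-0.7, -1.9, 6.9]
grip_width: 0.585
[41.1 44.8  7.6] [2.  1.1 6.8]
```

View pics/w5c.png

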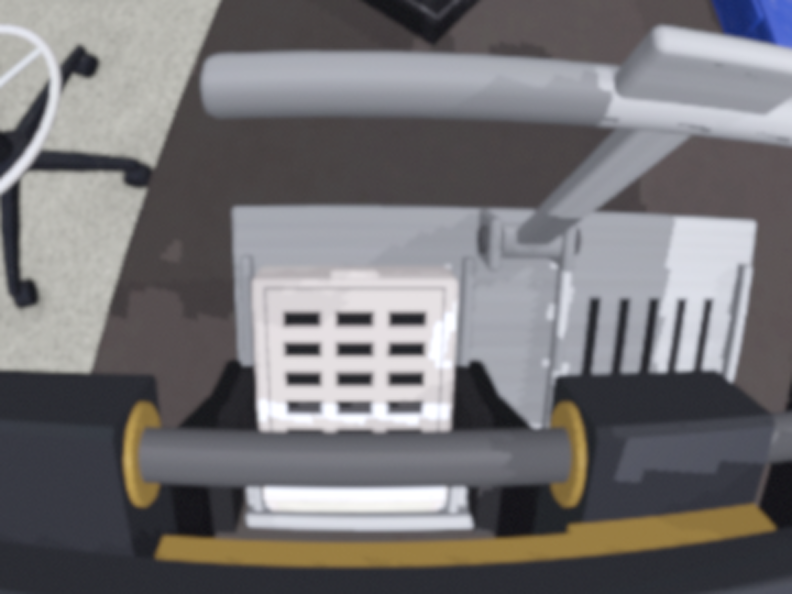

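The cassette sits between the ribs, whose inner edges are at columns ~252 and ~459. The lip is at row ~520 and the tip at row ~511.

```bash
python3 - <<'E'
from h import *
from rack import D
import json
p=json.load(open('w5.json'));q=json.load(open('q.json'));o,M=D(q)
def hit(u,v,h):
    c,d=ray('wrist',(90+(u+.5)/2.2-.5,60+(v+.5)/2.2-.5),p);c=M.T@(c-o);d=M.T@d;return np.round((c-d*(c[2]-h)/d[2])*1e3,1)[:2]
print('corners',hit(232,207,0),hit(756,222,0))
print('ribs top',hit(240,258,.005),hit(463,258,.005),hit(563,272,.005),hit(744,265,.005))
print('cass sq',hit(254,283,.016),hit(459,283,.016),'low top edge',hit(265,487,.016),hit(447,487,.016),'tip',hit(355,511,.004),'lip top in/out',hit(355,514,.005),hit(355,527,.005))
E
python3 -m creep '[[[0.3,-1.5,0,0,0,0,0],[0.3,-1.5,0,0,0,0,0]]]' 20
python3 -m creep '[[[0.3,0,0,0,0,0,0],[0.3,0,0,0,0,0,0]]]' 20
```

```text
corners [92.4 76.2] [ 91.  -76.5]
ribs top [79.7 73.6] [79.6 15.6] [ 76.1 -12.1] [ 78.8 -70.4]
cass sq [75.7 68.4] [75.7 18.2] low top edge [17.7 68.5] [17.7 18.3] tip [ 1.9 43.7] lip top in/out [ 1.4 43.7] [-3.5 43.7]
time: 9.45
position: [0.4887, 0.3296, 0.0505]
tool_rot: [-1.684, -2.102, -0.453]
ft_force: [-0.4, -1.2, 6.9]
grip_width: 0.581
time: 9.65
position: [0.4888, 0.3296, 0.0505]
tool_rot: [-1.684, -2.103, -0.453]
ft_force: [-0.5, -1.8, 6.4]
grip_width: 0.583
```

```bash
python3 -m creep '[[[0.78,0,0,0,0,0,0],[0.78,0,0,0,0,0,0],[0.78,0,0,0,0,0,0],[0.78,0,0,0,0,0,0]]]' 20
python3 -m creep '[[[0.78,0,0,-10,0,0,0],[0.78,0,0,-40,0,0,0],[0.78,0,0,-80,0,0,0],[0.78,0,0,-110,0,0,0],[0.78,0,0,-110,0,0,0]]]' 20
python3 - <<'E'
from h import *
s=ctrl.get_state();print(s['joint_positions'])
plan([((.54,.22,.21),140,0),((.5965,.1484,.12),181),((.5965,.1484,.007),181)])
E
```

```text
time: 10.05
position: [0.4875, 0.3284, 0.0489]
tool_rot: [-1.685, -2.103, -0.449]
ft_force: [0.2, 0.6, 0.3]
grip_width: 0.77
time: 10.55
position: [0.5042, 0.2729, 0.148]
tool_rot: [-1.691, -2.104, -0.457]
ft_force: [1.1, 0.5, -0.7]
grip_width: 0.781
[ 0.67649392  0.39256514 -1.05691181  1.82060156 -0.20573851  1.0602866
 -0.02157866]
[-20.5, 23.9, -83.3] [0.175, -0.503, -0.64] rows>= 6
[-89.3, -18.5, 90.0] [0.0, 0.0, -0.716] rows>= 5
[0.0, 0.0, 113.0] [0.0, 0.0, 0.0] rows>= 3
```

```bash
python3 -m creep '[[[0.87,-20,24,-83,0.175,-0.503,-0.64],[0.87,-20,24,-83,0.175,-0.503,-0.64],[0.87,-20,24,-83,0.175,-0.503,-0.64],[0.87,-20,24,-83,0.175,-0.503,-0.64],[0.87,-20,24,-83,0.175,-0.503,-0.64]]]'
python3 -m creep '[[[0.87,-20,-5,20,0.0,0,-0.14],[0.87,-40,-9,45,0,0,-0.29],[0.87,-60,-14,60,0,0,-0.43],[0.87,-80,-18,90,0,0,-0.57],[0.87,-89,-19,90,0,0,-0.716]]]'
python3 -m creep '[[[0.87,0,0,0,0,0,0],[0.87,0,0,0,0,0,0]]]'
python3 - <<'E'
from h import *
s=ctrl.get_state();print(s['joint_positions'])
plan([((.5965,.1484,.12),181),((.5965,.1484,.007),181)])
E
```

```text
time: 11.05
position: [0.537, 0.2228, 0.2064]
tool_rot: [-1.139, -2.88, -0.046]
ft_force: [-0.7, 0.6, -0.1]
grip_width: 0.865
time: 11.55
position: [0.5835, 0.1488, 0.1064]
tool_rot: [-0.058, -3.1, -0.067]
ft_force: [0.3, -0.7, 0.4]
grip_width: 0.867
time: 11.75
position: [0.5849, 0.1529, 0.1112]
tool_rot: [-0.069, -3.106, -0.073]
ft_force: [0.4, 0.6, 0.4]
grip_width: 0.87
[ 0.56570868  0.56083284 -1.09647514  1.65633576  0.46057168  1.2495041
  0.90672326]
[-11.5, -3.6, -9.4] [0.047, -0.034, -0.062] rows>= 1
[0.0, 0.0, 113.0] [0.0, 0.0, 0.0] rows>= 3
```

```bash
python3 -m creep '[[[0.87,-11.5,-3.6,-9,0.047,-0.034,-0.062],[0.87,-11.5,-3.6,-9,0.047,-0.034,-0.062],[0.87,-11.5,-3.6,-9,0.047,-0.034,-0.062]]]'
python3 -m creep '[[[0.87,0,0,0,0,0,0],[0.87,0,0,0,0,0,0]]]'
python3 - <<'E'
from h import *
p=ctrl.camera_params('wrist');im=np.ascontiguousarray(ctrl.get_image('wrist')[...,::-1]);cv2.imwrite('pics/w6.png',im)
c=proj('wrist',(.5965,.1484,.013),p);print(c);u,v=c.astype(int)
cass(im,p,(u-45,v-55,u+45,v+55))
plan([((.5965,.1484,.12),181),((.5965,.1484,.007),181)])
E
```

```text
time: 12.05
position: [0.5965, 0.1491, 0.1204]
tool_rot: [-0.031, 3.14, 0.0]
ft_force: [0.3, -0.9, 0.2]
grip_width: 0.869
time: 12.25
position: [0.5966, 0.1473, 0.1194]
tool_rot: [-0.03, 3.141, -0.001]
ft_force: [0.2, -0.8, 0.2]
grip_width: 0.868
[251.74831285 192.38793806]
ctr [0.5956 0.1484] size [74.2 52.7] xaxis yaw -179.7 slot offset mm 5.7 -0.1
[0.2, 1.2, -0.7] [-0.001, 0.0, 0.002] rows>= 1
[0.0, 0.0, 113.0] [0.0, 0.0, 0.0] rows>= 3
```

```bash
python3 -m creep '[[[0.87,0,0.6,40,0,0,0.002],[0.87,0,0.6,80,0,0,0.002],[0.87,0,0.6,100,0,0,0.002],[0.87,0,0.6,112.5,0,0,0.002],[0.87,0,0.6,112.5,0,0,0.002]]]'
python3 -m creep '[[[0.87,0,0,0,0,0,0],[0.3,0,0,0,0,0,0],[0.3,0,0,0,0,0,0],[0.3,0,0,0,0,0,0],[0.3,0,0,0,0,0,0]]]' 20
python3 -m creep '[[[0.3,0,0,0,0,0,0],[0.3,0,0,-40,0,0,0],[0.3,0,0,-80,0,0,0],[0.3,0,0,-120,0,0,0],[0.3,0,0,-150,0,0,0]]]' 20
python3 -m creep '[[[0.3,0,0,-40,0,0,0]]]' 20
python3 - <<'E'
from h import *
import json
q=json.load(open('q.json'))
plan([((.57,.20,.22),141,0),((.577,.262,.20),102.7,8),bayT(q,'R',3,0,90),bayT(q,'R',3,0,37)])
E
```

```text
time: 12.8
position: [0.5963, 0.1478, 0.006]
tool_rot: [0.029, -3.14, 0.001]
ft_force: [-0.3, 0.3, 0.0]
grip_width: 0.87
time: 13.3
position: [0.5973, 0.148, 0.0075]
tool_rot: [-0.029, 3.14, -0.001]
ft_force: [-0.3, -1.0, 0.4]
grip_width: 0.596
time: 13.8
position: [0.5972, 0.1486, 0.1595]
tool_rot: [-0.029, 3.139, -0.001]
ft_force: [0.9, 0.2, -0.7]
grip_width: 0.578
time: 13.9
position: [0.596, 0.1477, 0.1974]
tool_rot: [0.029, -3.141, 0.003]
ft_force: [1.3, -1.0, -1.1]
grip_width: 0.581
[25.0, 52.8, -22.7] [-0.002, -0.0, 0.699] rows>= 5
[33.6, 52.6, 20.0] [-0.047, 0.134, 0.667] rows>= 5
[33.4, 16.4, 83.3] [-0.0, 0.384, 0.0] rows>= 3
[-0.0, 0.0, 53.0] [0.0, 0.0, 0.0] rows>= 2
```

```bash
python3 -m creep '[[[0.3,25,53,-23,0,0,0.699],[0.3,25,53,-23,0,0,0.699],[0.3,25,53,-23,0,0,0.699],[0.3,25,53,-23,0,0,0.699],[0.3,25,53,-23,0,0,0.699]]]' 20
python3 -m creep '[[[0.3,34,53,20,-0.047,0.134,0.667],[0.3,34,53,20,-0.047,0.134,0.667],[0.3,34,53,20,-0.047,0.134,0.667],[0.3,34,53,20,-0.047,0.134,0.667],[0.3,34,53,20,-0.047,0.134,0.667]]]' 20
python3 -m creep '[[[0.3,0,0,0,0,0,0]]]' 20
python3 - <<'E'
from h import *
import json
q=json.load(open('q.json'))
plan([bayT(q,'R',3,0,90),bayT(q,'R',3,0,37)])
E
```

```text
time: 14.4
position: [0.5705, 0.2008, 0.22]
tool_rot: [1.055, 2.958, -0.002]
ft_force: [-0.3, -0.4, 0.5]
grip_width: 0.583
time: 14.9
position: [0.5777, 0.2628, 0.1994]
tool_rot: [-1.898, -2.362, -0.132]
ft_force: [0.4, 0.2, -0.3]
grip_width: 0.584
time: 15.0
position: [0.5778, 0.2622, 0.1995]
tool_rot: [-1.895, -2.367, -0.131]
ft_force: [-0.8, -0.2, 0.2]
grip_width: 0.584
[33.7, 15.5, 82.7] [0.001, 0.386, -0.0] rows>= 3
[-0.0, 0.0, 53.0] [0.0, 0.0, 0.0] rows>= 2
```

```bash
python3 -m creep '[[[0.3,35,14.5,82,0,0.386,0],[0.3,35,14.5,82,0,0.386,0],[0.3,35,14.5,82,0,0.386,0],[0.3,35,14.5,82,0,0.386,0]]]' 20
python3 -m creep '[[[0.3,0,0,30,0,0,0],[0.3,0,0,53,0,0,0],[0.3,0,0,53,0,0,0],[0.3,0,0,53,0,0,0]]]' 20
python3 - <<'E'
from h import *
from rack import D
import json
q=json.load(open('q.json'));o,M=D(q);s=ctrl.get_state();print(np.round(M.T@(np.array(s['position'])-o)*1e3,1))
p=ctrl.camera_params('wrist');im=ctrl.get_image('wrist');cv2.imwrite('pics/w7.png',im[...,::-1])
plan([bayT(q,'R',5,1.3,37)])
json.dump({k:np.array(v).tolist() for k,v in p.items()},open('w7.json','w'))
cv2.imwrite('pics/w7c.png',cv2.resize(im[60:330,90:450,::-1],None,fx=2.2,fy=2.2,interpolation=cv2.INTER_CUBIC))
E
```

```text
time: 15.4
position: [0.5825, 0.3068, 0.1198]
tool_rot: [-1.688, -2.101, -0.449]
ft_force: [0.6, -1.1, 0.1]
grip_width: 0.581
time: 15.8
position: [0.5761, 0.3385, 0.0793]
tool_rot: [-1.681, -2.111, -0.454]
ft_force: [0.2, 1.0, 0.3]
grip_width: 0.578
[ 45.1 -42.5  37.8]
[-2.2, -1.6, 1.5] [0.003, 0.0, 0.004] rows>= 1
```

View pics/w7c.png

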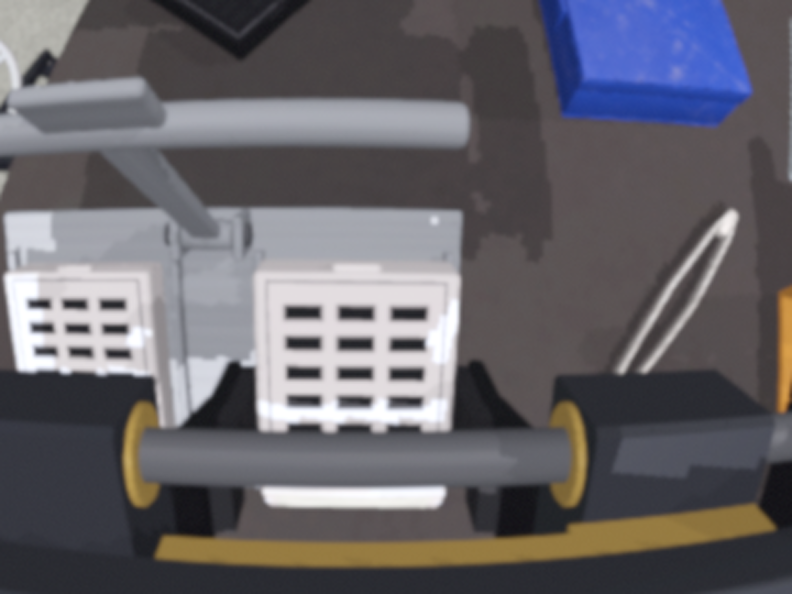

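The first cassette is still seated at left, between columns 8 and 160. The held one is over the right bay, with its square end at (256..460, 278) and the deck's high corners at (5,213) and (462,211).

```bash
python3 - <<'E'
from h import *
from rack import D
import json
p=json.load(open('w7.json'));q=json.load(open('q.json'));o,M=D(q)
def hit(u,v,h):
    c,d=ray('wrist',(90+(u+.5)/2.2-.5,60+(v+.5)/2.2-.5),p);c=M.T@(c-o);d=M.T@d;return np.round((c-d*(c[2]-h)/d[2])*1e3,1)[:2]
print('deck corners',hit(5,213,0),hit(462,211,0))
print('seated cass sq end',hit(8,276,.016),hit(160,272,.016))
print('ribs',hit(180,290,.005),hit(175,400,.005))
t=.0365+.009
for u,v in((256,278),(460,278),(258,430),(453,430)):print('cass',hit(u,v,t))
E
```

```text
deck corners [92.3 75.6] [ 91.2 -76.6]
seated cass sq end [74.2 67.4] [75.2 14.6]
ribs [66.7 11.8] [28.5 16.7]
cass [ 80.8 -19.1]
cass [ 81.1 -69.1]
cass [ 39.3 -17.8]
cass [ 39.5 -69.7]
```

```bash
python3 -m creep '[[[0.3,-3.3,-0.4,0,0.002,0,0.004],[0.3,-3.3,-0.4,10,0.002,0,0.004],[0.3,-3.3,-0.4,18,0.002,0,0.004],[0.3,-3.3,-0.4,24,0.002,0,0.004],[0.3,-3.3,-0.4,24,0.002,0,0.004]]]' 20
python3 -m creep '[[[0.3,0,0,0,0,0,0],[0.3,0,0,2,0,0,0],[0.3,0,0,2,0,0,0]]]' 20
python3 - <<'E'
from h import *
from rack import D
import json
q=json.load(open('q.json'));o,M=D(q);s=ctrl.get_state();print(np.round(M.T@(np.array(s['position'])-o)*1e3,1),np.round(M.T@np.array(s['ft_force']),1))
plan([bayT(q,'R',3,1.3,8)])
E
```

```text
time: 16.35
position: [0.5724, 0.3465, 0.0541]
tool_rot: [-1.685, -2.103, -0.447]
ft_force: [-0.1, -0.1, -0.3]
grip_width: 0.583
time: 16.65
position: [0.5736, 0.3471, 0.0535]
tool_rot: [-1.686, -2.103, -0.45]
ft_force: [0.3, 0.3, -1.2]
grip_width: 0.581
[ 40.  -41.9  11. ] [-0.4 -0.4 -1.1]
[0.5, -0.2, 3.0] [-0.001, -0.001, -0.003] rows>= 1
```

```bash
python3 -m creep '[[[0.3,0,0,1.5,0,0,0],[0.3,0,0,1.5,0,0,0],[0.3,0,0,1.5,0,0,0]]]' 20
python3 -m creep '[[[0.3,0,0,1,0,0,0],[0.3,0,0,1,0,0,0],[0.3,0,0,1,0,0,0]]]' 20
python3 - <<'E'
from h import *
from rack import D
import json
q=json.load(open('q.json'));o,M=D(q);s=ctrl.get_state();print(np.round(M.T@(np.array(s['position'])-o)*1e3,1),np.round(M.T@np.array(s['ft_force']),1))
E
```

```text
time: 16.95
position: [0.5733, 0.3478, 0.0523]
tool_rot: [-1.686, -2.103, -0.45]
ft_force: [0.0, -0.0, -1.1]
grip_width: 0.582
time: 17.25
position: [0.5732, 0.3483, 0.0514]
tool_rot: [-1.686, -2.103, -0.45]
ft_force: [-0.4, 0.2, -1.1]
grip_width: 0.589
[ 40.  -41.9   8.5] [-0.3  0.4 -1.2]
```

```bash
python3 -m creep '[[[0.3,0,0,1,0,0,0],[0.3,0,0,1,0,0,0],[0.3,0,0,1,0,0,0]]]' 20
python3 - <<'E'
from h import *
from rack import D
import json
q=json.load(open('q.json'));o,M=D(q);s=ctrl.get_state();print(np.round(M.T@(np.array(s['position'])-o)*1e3,1),np.round(M.T@np.array(s['ft_force']),1))
E
```

```text
time: 17.55
position: [0.5733, 0.3486, 0.0509]
tool_rot: [-1.687, -2.103, -0.45]
ft_force: [-0.5, -3.0, 4.3]
grip_width: 0.582
[ 40. -42.   8.] [-0.3  1.2  5.2]
```

```bash
python3 -m creep '[[[0.3,-1,0,0.3,0,0,0],[0.3,-1.5,0,0.3,0,0,0],[0.3,-1.5,0,0.3,0,0,0]]]' 20
python3 - <<'E'
from h import *
from rack import D
import json
q=json.load(open('q.json'));o,M=D(q);s=ctrl.get_state();print(np.round(M.T@(np.array(s['position'])-o)*1e3,1),np.round(M.T@np.array(s['ft_force']),1))
p=ctrl.camera_params('wrist');im=ctrl.get_image('wrist');cv2.imwrite('pics/w8.png',im[...,::-1])
g=cv2.cvtColor(im,cv2.COLOR_RGB2GRAY).astype(int)
def h(u,v,z):
    c,d=ray('wrist',(u,v),p);c=M.T@(c-o);d=M.T@d;return np.round((c-d*(c[2]-z)/d[2])*1e3,1)[:2]
u=90+355/2.2
print('column profile low end',g[270:306,int(u)].tolist())
print('row profile rib side v=205',g[185,195:310].tolist())
json.dump({k:np.array(v).tolist() for k,v in p.items()},open('w8.json','w'))
for n in (292,294,296,298,300):print(n,h(u,n,.004))
E
```

```text
time: 17.85
position: [0.5733, 0.3485, 0.0508]
tool_rot: [-1.685, -2.102, -0.451]
ft_force: [-3.4, -2.1, 7.6]
grip_width: 0.583
[ 39.9 -42.    7.9] [2.7 3.8 7.3]
column profile low end [121, 119, 116, 113, 111, 109, 108, 106, 102, 100, 111, 161, 216, 247, 255, 254, 249, 246, 245, 236, 205, 160, 140, 153, 184, 211, 223, 224, 219, 203, 159, 108, 90, 88, 89, 94]
row profile rib side v=205 [159, 159, 157, 155, 156, 153, 144, 132, 134, 161, 190, 212, 222, 225, 225, 224, 223, 222, 222, 222, 221, 221, 222, 222, 222, 223, 224, 224, 224, 224, 224, 224, 224, 223, 223, 224, 224, 223, 223, 223, 223, 223, 223, 223, 224, 224, 225, 225, 225, 225, 225, 225, 225, 225, 225, 225, 225, 225, 226, 226, 225, 226, 225, 226, 225, 226, 225, 224, 224, 223, 223, 223, 223, 222, 222, 222, 222, 222, 222, 222, 221, 221, 221, 221, 221, 221, 221, 220, 220, 221, 221, 220, 220, 220, 220, 220, 220, 219, 219, 219, 219, 216, 206, 183, 155, 150, 160, 166, 165, 163, 162, 149, 118, 86, 73]
292 [  0.5 -43.3]
294 [ -1.2 -43.3]
296 [ -2.9 -43.3]
298 [ -4.5 -43.3]
300 [ -6.2 -43.3]
```

```bash
python3 -m creep '[[[0.3,0,-0.6,-0.4,0,0,0],[0.3,-1,-0.6,-0.4,0,0,0],[0.3,-1.8,-0.6,-0.2,0,0,0],[0.3,-1.8,-0.6,0,0,0,0]]]' 20
python3 - <<'E'
from h import *
from rack import D
import json
q=json.load(open('q.json'));o,M=D(q);s=ctrl.get_state();print(np.round(M.T@(np.array(s['position'])-o)*1e3,1),np.round(M.T@np.array(s['ft_force']),1))
p=ctrl.camera_params('wrist');im=ctrl.get_image('wrist');cv2.imwrite('pics/w9.png',im[...,::-1])
g=cv2.cvtColor(im,cv2.COLOR_RGB2GRAY).astype(int)
def h(u,v,z):
    c,d=ray('wrist',(u,v),p);c=M.T@(c-o);d=M.T@d;return np.round((c-d*(c[2]-z)/d[2])*1e3,1)[:2]
u=90+355/2.2
print(g[280:306,int(u)].tolist(),g[205,195:215].tolist(),g[205,290:312].tolist())
print(h(u,291,.004))
cv2.imwrite('pics/w9c.png',cv2.resize(im[60:330,90:450,::-1],None,fx=2.2,fy=2.2,interpolation=cv2.INTER_CUBIC))
E
```

```text
time: 18.3
position: [0.5736, 0.3467, 0.0497]
tool_rot: [-1.686, -2.102, -0.452]
ft_force: [-1.7, -2.4, 8.6]
grip_width: 0.585
[ 37.7 -41.9   7.9] [2.6 2.2 8.4]
[110, 160, 216, 246, 254, 249, 243, 242, 243, 234, 206, 186, 204, 221, 224, 221, 208, 173, 123, 93, 88, 88, 87, 88, 88, 93] [156, 156, 155, 155, 155, 155, 152, 143, 131, 140, 175, 206, 220, 224, 222, 211, 202, 211, 222, 225] [234, 233, 241, 253, 255, 255, 255, 242, 198, 157, 159, 164, 164, 162, 159, 146, 115, 86, 78, 83, 84, 84]
[ -0.9 -43.1]
```

```bash
python3 -m creep '[[[0.3,0,0,0,0,0,0],[0.78,0,0,0,0,0,0],[0.78,0,0,0,0,0,0],[0.78,0,0,0,0,0,0],[0.78,0,0,0,0,0,0]]]' 20
python3 -m creep '[[[0.78,0,0,-10,0,0,0],[0.78,0,0,-40,0,0,0],[0.78,0,0,-80,0,0,0],[0.78,0,0,-120,0,0,0],[0.78,0,0,-150,0,0,0]]]' 20
python3 - <<'E'
from h import *
from rack import D
import json
p=json.load(open('w7.json'));q=json.load(open('q.json'));o,M=D(q)
for nm,(u,v),Y in(('w7 right end',(468,124),-.062),):
    c,d=ray('wrist',(90+(u+.5)/2.2-.5,60+(v+.5)/2.2-.5),p);c=M.T@(c-o);d=M.T@d
    h=c+d*(Y-c[1])/d[1];print(nm,h*1e3)
    for th in np.arange(1.8,2.45,.1):
        X=o+M@np.array([.086-.084*np.cos(th),-.062,.012+.084*np.sin(th)]);print(round(th,1),(proj('wrist',X,p)-[90,60])*2.2)
s=ctrl.get_state();print(np.round(M.T@(np.array(s['position'])-o)*1e3,1))
im=ctrl.get_image('wrist');cv2.imwrite('pics/w10.png',im[...,::-1]);pp=ctrl.camera_params('wrist');json.dump({k:np.array(v).tolist() for k,v in pp.items()},open('w10.json','w'))
E
```

```text
time: 18.85
position: [0.5728, 0.3457, 0.048]
tool_rot: [-1.686, -2.103, -0.449]
ft_force: [0.0, -1.1, -0.4]
grip_width: 0.768
time: 19.35
position: [0.591, 0.2713, 0.1812]
tool_rot: [-1.688, -2.104, -0.452]
ft_force: [0.7, 1.2, 0.3]
grip_width: 0.783
w7 right end [118.88285996 -62.          90.34575625]
1.8 [468.48889266 207.35088621]
1.9 [467.70050179 157.66798202]
2.0 [465.69132584 111.20154711]
2.1 [462.67878416  69.5302712 ]
2.2 [458.93300771  33.6174587 ]
2.3 [454.72414314   3.84415769]
2.4 [450.28704079 -19.85855981]
[ 36.5 -42.3 160.4]
```

```bash
cat >> h.py <<'E'
def deckT(q,x,y,z):
    from rack import D
    o,M=D(q);return tuple(o+M@np.array([x,y,z])/1e3),q[2],30
E
python3 - <<'E'
from h import *
import json
q=json.load(open('q.json'))
plan([deckT(q,145,0,160),deckT(q,145,0,80),deckT(q,61,0,80)])
E
```

```text
[108.5, -45.7, 4.5] [0.008, 0.001, -0.003] rows>= 3
[-0.0, 0.0, 80.0] [0.0, 0.0, 0.0] rows>= 2
[-84.0, -0.0, -0.0] [0.0, 0.0, 0.0] rows>= 2
```

```bash
python3 -m creep '[[[0,108,-45,0,0.008,0,-0.003],[0,108,-45,0,0.008,0,-0.003],[0,108,-45,0,0.008,0,-0.003],[0,108,-45,0,0.008,0,-0.003],[0,108,-45,0,0.008,0,-0.003]]]' 20
python3 -m creep '[[[0,0,0,0,0,0,0],[0,0,0,0,0,0,0],[0,0,0,30,0,0,0],[0,0,0,60,0,0,0],[0,0,0,76,0,0,0]]]' 20
python3 -m creep '[[[0,0,0,0,0,0,0]]]' 20
python3 - <<'E'
from h import *
from rack import D
import json
q=json.load(open('q.json'));o,M=D(q);s=ctrl.get_state();print(np.round(M.T@(np.array(s['position'])-o)*1e3,1),np.round(M.T@np.array(s['ft_force']),1))
plan([deckT(q,61,0,80)])
E
```

```text
time: 19.9
position: [0.5264, 0.353, 0.2321]
tool_rot: [-1.681, -2.106, -0.441]
ft_force: [0.5, -0.6, -0.2]
grip_width: 0.409
time: 20.4
position: [0.5156, 0.3908, 0.1642]
tool_rot: [-1.679, -2.103, -0.438]
ft_force: [0.1, 1.0, -0.3]
grip_width: 0.019
time: 20.5
position: [0.5148, 0.3912, 0.1646]
tool_rot: [-1.677, -2.103, -0.436]
ft_force: [0.7, 0.6, 0.7]
grip_width: 0.013
[143.9   5.7  79.2] [ 0.8 -0.8  0.4]
[-82.9, 5.7, -1.0] [-0.014, -0.001, -0.0] rows>= 2
```

```bash
python3 -m creep '[[[0,-15,4,0,-0.014,0,0],[0,-30,4,0,-0.014,0,0],[0,-40,4,0,-0.014,0,0],[0,-48,4,0,-0.014,0,0],[0,-56,4,0,-0.014,0,0]]]' 20
python3 -m creep '[[[0,-8,0,0,0,0,0],[0,-16,0,0,0,0,0],[0,-22,0,0,0,0,0],[0,-28,0,0,0,0,0],[0,-28,0,0,0,0,0]]]' 20
python3 - <<'E'
from h import *
from rack import D
import json
q=json.load(open('q.json'));o,M=D(q);s=ctrl.get_state();print(np.round(M.T@(np.array(s['position'])-o)*1e3,1),np.round(M.T@np.array(s['ft_force']),1))
im=ctrl.get_image('side');cv2.imwrite('pics/s2.png',im[...,::-1])
for th in(.6,.8,1,1.2,1.4,1.97):print(th,[np.round(proj('side',o+M@np.array([.086-.084*np.cos(th),y,.012+.084*np.sin(th)]))).tolist() for y in(.062,-.062)])
g=im[200:310,190:320].astype(int)
cv2.imwrite('pics/s2c.png',cv2.resize(im[190:310,170:330,::-1],None,fx=5,fy=5,interpolation=cv2.INTER_CUBIC))
E
```

```text
time: 21.0
position: [0.532, 0.3435, 0.1387]
tool_rot: [-1.689, -2.105, -0.458]
ft_force: [0.5, 0.7, 0.1]
grip_width: 0.008
time: 21.5
position: [0.5368, 0.3201, 0.124]
tool_rot: [-1.688, -2.106, -0.457]
ft_force: [-0.3, -0.6, 0.1]
grip_width: 0.011
[59.4 -0.1 81.2] [-0.4  0.5  0.4]
0.6 [[261.0, 253.0], [218.0, 249.0]]
0.8 [[261.0, 250.0], [217.0, 245.0]]
1 [[261.0, 248.0], [216.0, 243.0]]
1.2 [[260.0, 246.0], [216.0, 242.0]]
1.4 [[260.0, 246.0], [214.0, 242.0]]
1.97 [[257.0, 253.0], [210.0, 248.0]]
```

```bash
python3 -m creep '[[[0,6,0,-25,0,0,0],[0,0,0,-30,0,0,0],[0,-15,0,-30,0,0,0],[0,-15,0,-18,0,0,0],[0,-15,0,-8,0,0,0]]]' 20
python3 -m creep '[[[0,-10,0,8,0,0,0],[0,-16,0,14,0,0,0],[0,-22,0,20,0,0,0],[0,-27,0,27,0,0,0],[0,-32,0,34,0,0,0]]]' 20
python3 -m creep '[[[0,-3,0,7,0,0,0],[0,-6,0,15,0,0,0],[0,-8,0,21,0,0,0],[0,-9,0,27,0,0,0],[0,-9,0,27,0,0,0]]]' 20
python3 - <<'E'
from h import *
from rack import D
import json
q=json.load(open('q.json'));o,M=D(q);s=ctrl.get_state();print(np.round(M.T@(np.array(s['position'])-o)*1e3,1),np.round(M.T@np.array(s['ft_force']),1))
E
```

```text
time: 22.05
position: [0.5451, 0.2919, 0.1199]
tool_rot: [-1.704, -2.113, -0.445]
ft_force: [-0.7, -49.0, 21.4]
grip_width: 0.005
time: 22.55
position: [0.5419, 0.2951, 0.078]
tool_rot: [-1.685, -2.107, -0.457]
ft_force: [-0.7, -0.0, 0.3]
grip_width: 0.004
time: 23.05
position: [0.5408, 0.3001, 0.05]
tool_rot: [-1.686, -2.106, -0.456]
ft_force: [-0.1, -0.2, 0.0]
grip_width: 0.005
[ 4.7  0.3 27.3] [-0.1  0.2  0.1]
```

```bash
cat > keep.py <<'E'
from h import *
from rack import D
import json
q=json.load(open('q.json'));o,M=D(q)
def scan(n,im,par,ths=np.arange(0,2.35,.05)):
    g=cv2.GaussianBlur(cv2.cvtColor(im,cv2.COLOR_RGB2GRAY),(3,3),0).astype(float);out=[]
    ys=np.r_[np.linspace(-.058,-.028,12),np.linspace(.028,.058,12)]
    def L(th,r):
        a=th+.024;v=[]
        for y in ys:
            u=proj(n,o+M@np.array([.086-r*np.cos(a),y,.012+r*np.sin(a)]),par);i=np.round(u).astype(int)
            v.append(g[i[1],i[0]] if 0<=i[0]<512 and 0<=i[1]<384 else np.nan)
        return np.array(v)
    for th in ths:
        b=L(th,.084);print(round(th,2),'L',np.round(np.nanmean(b[12:])),round(np.nanstd(b[12:])),'R',np.round(np.nanmean(b[:12])),round(np.nanstd(b[:12])),end=' | ')
    print()
if __name__=='__main__':
    for n in('wrist','top'):
        p=ctrl.camera_params(n);im=ctrl.get_image(n);cv2.imwrite(f'pics/k_{n}.png',im[...,::-1]);print(n);scan(n,im,p)
E
python3 keep.py
```

```text
wrist
0.0 L 41.0 0 R 41.0 0 | 0.05 L 41.0 0 R 41.0 0 | 0.1 L 41.0 0 R 41.0 0 | 0.15 L 42.0 0 R 41.0 0 | 0.2 L 41.0 0 R 41.0 0 | 0.25 L 41.0 0 R 42.0 0 | 0.3 L 41.0 0 R 41.0 0 | 0.35 L 41.0 0 R 41.0 0 | 0.4 L 41.0 0 R 41.0 0 | 0.45 L 41.0 0 R 41.0 0 | 0.5 L 42.0 3 R 42.0 1 | 0.55 L 44.0 10 R 44.0 9 | 0.6 L 47.0 13 R 46.0 12 | 0.65 L 50.0 14 R 49.0 15 | 0.7 L 54.0 18 R 52.0 18 | 0.75 L 65.0 32 R 56.0 20 | 0.8 L 74.0 45 R 66.0 30 | 0.85 L 128.0 44 R 125.0 38 | 0.9 L 147.0 63 R 151.0 63 | 0.95 L 155.0 78 R 156.0 73 | 1.0 L 143.0 67 R 145.0 63 | 1.05 L 119.0 49 R 111.0 40 | 1.1 L 133.0 68 R 147.0 76 | 1.15 L 115.0 54 R 140.0 69 | 1.2 L 101.0 58 R 118.0 57 | 1.25 L 120.0 53 R 118.0 54 | 1.3 L 129.0 58 R 126.0 58 | 1.35 L 134.0 69 R 125.0 59 | 1.4 L 150.0 71 R 132.0 71 | 1.45 L 110.0 57 R 106.0 35 | 1.5 L 128.0 51 R 123.0 58 | 1.55 L 122.0 48 R 80.0 5 | 1.6 L 107.0 54 R 82.0 1 | 1.65 L 138.0 55 R 71.0 8 | 1.7 L 152.0 53 R 69.0 10 | 1.75 L 146.0 41 R 78.0 21 | 1.8 L 155.0 40 R 78.0 20 | 1.85 L 164.0 30 R 79.0 21 | 1.9 L 167.0 27 R 78.0 19 | 1.95 L 172.0 5 R 83.0 20 | 2.0 L 173.0 1 R 82.0 18 
[... 239 characters left out ...]
ar = nanvar(a, axis=axis, dtype=dtype, out=out, ddof=ddof,
Traceback (most recent call last):
  File "keep.py", line 19, in <module>
    p=ctrl.camera_params(n);im=ctrl.get_image(n);cv2.imwrite(f'pics/k_{n}.png',im[...,::-1]);print(n);scan(n,im,p)
                                                                                                      ~~~~^^^^^^^^
  File "keep.py", line 15, in scan
    b=L(th,.084);print(round(th,2),'L',np.round(np.nanmean(b[12:])),round(np.nanstd(b[12:])),'R',np.round(np.nanmean(b[:12])),round(np.nanstd(b[:12])),end=' | ')
                                                                    ~~~~~^^^^^^^^^^^^^^^^^^^
ValueError: cannot convert float NaN to integer
```

No uniform bar appears at any angle above about 0.85, so the keeper is down under the gripper. I'll continue pressing.

```bash
python3 -m creep '[[[0,-1,0,3,0,0,0],[0,-2,0,6,0,0,0],[0,-2,0,6,0,0,0]]]' 20
python3 -m creep '[[[0,0,0,2,0,0,0],[0,0,0,3.5,0,0,0],[0,0,0,3.5,0,0,0]]]' 20
python3 - <<'E'
from h import *
from rack import D
import json
q=json.load(open('q.json'));o,M=D(q);s=ctrl.get_state();print(np.round(M.T@(np.array(s['position'])-o)*1e3,1),np.round(M.T@np.array(s['ft_force']),1))
E
```

```text
time: 23.4
position: [0.5412, 0.301, 0.0443]
tool_rot: [-1.687, -2.106, -0.457]
ft_force: [-0.4, -0.0, -0.4]
grip_width: 0.004
time: 23.7
position: [0.541, 0.3027, 0.0415]
tool_rot: [-1.687, -2.106, -0.458]
ft_force: [0.2, 0.7, -0.4]
grip_width: 0.007
[ 2.7 -0.5 18.7] [ 0.3 -0.4 -0.7]
```

```bash
for i in 1 2 3; do python3 -m creep '[[[0,0,0,0.7,0,0,0],[0,0,0,0.7,0,0,0]]]' 20 | grep -E 'time|force|position'; done
```

```text
time: 23.9
position: [0.541, 0.3029, 0.0413]
ft_force: [-0.3, -2.2, 3.8]
time: 24.1
position: [0.5411, 0.3031, 0.041]
ft_force: [-1.1, -4.3, 7.2]
time: 24.3
position: [0.5411, 0.3031, 0.0409]
ft_force: [-2.9, -7.2, 11.0]
```

There is firm contact at deck z≈18 mm, which is the bar's top when fully down. I'll retract and check.

```bash
python3 -m creep '[[[0,0,0,0,0,0,0],[0,0,0,0,0,0,0],[0,0,0,-10,0,0,0],[0,0,0,-50,0,0,0],[0,0,0,-90,0,0,0]]]' 20
python3 -m creep '[[[0,-20,0,-40,0,0,0],[0,-40,0,-60,0,0,0],[0,-40,0,-60,0,0,0],[0,-40,0,-60,0,0,0]]]' 20
python3 - <<'E'
from h import *
from rack import D
import json
q=json.load(open('q.json'));o,M=D(q);p=ctrl.camera_params('wrist');im=ctrl.get_image('wrist');cv2.imwrite('pics/w11.png',im[...,::-1])
json.dump({k:np.array(v).tolist() for k,v in p.items()},open('w11.json','w'))
P=[proj('wrist',o+M@np.array([x,y,.01]),p) for x in(-.02,.1) for y in(-.08,.08)];print(np.round(P))
lo=np.maximum(np.min(P,0).astype(int)-20,0);hi=np.max(P,0).astype(int)+20;c=im[lo[1]:hi[1],lo[0]:hi[0],::-1];f=min(790/c.shape[1],590/c.shape[0]);print(lo,hi,f)
cv2.imwrite('pics/w11c.png',cv2.resize(c,None,fx=f,fy=f,interpolation=cv2.INTER_CUBIC))
for th in(0,.05,.1,.2):print(th,np.round([(proj('wrist',o+M@np.array([.086-.084*np.cos(th+.024),y,.012+.084*np.sin(th+.024)]),p)-lo)*f for y in(.062,-.062)]).tolist())
E
```

```text
time: 24.8
position: [0.549, 0.2598, 0.1181]
tool_rot: [-1.684, -2.106, -0.456]
ft_force: [1.3, 0.3, 0.2]
grip_width: 0.004
time: 25.2
position: [0.5644, 0.196, 0.1497]
tool_rot: [-1.689, -2.105, -0.458]
ft_force: [-0.5, 1.1, 0.8]
grip_width: 0.005
[[322. 166.]
 [177. 166.]
 [324.  58.]
 [175.  58.]]
[155  37] [343 186] 3.959731543624161
0 [[146.0, 433.0], [603.0, 433.0]]
0.05 [[143.0, 434.0], [606.0, 434.0]]
0.1 [[140.0, 434.0], [609.0, 434.0]]
0.2 [[133.0, 433.0], [615.0, 432.0]]
```

View pics/w11c.png

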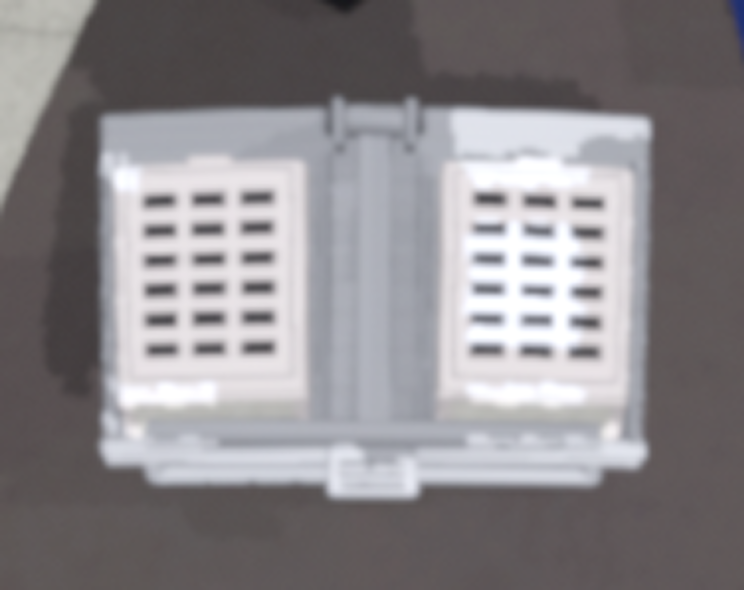

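The last view shows both cassettes square between the ribs with their writing ends at the lip. The keeper arm lies flat at column ~373, and the crossbar is at row ~433, as predicted for fully down. I'm handing in the job.

```bash
python3 -c "
from bench import ctrl
print(ctrl.close_job(),ctrl.get_state()['time'])"
```

```text
the job is handed in; nothing more can be done
the job is handed in; nothing more can be done
```

I loaded both cassettes into the rack, one per bay, with their writing ends downhill. I held each one until it lay flat, swung the keeper down and handed the job in after about 25 s of robot time. No verdict was reported.

**Last checks**
- **Cassettes:** the final wrist picture shows both lying square between the ribs with their writing ends against the lip.
- **Keeper:** its crossbar appears where it should be when fully down. Pressing it met a firm stop with the bar's top about 18 mm above the deck, as expected, with force rising to about 11 N or a little more.
- **Bystanders:** I did not go near them on purpose, but I did not measure them again at the end.

**What went wrong or disagreed**
- **Force spike:** wrist force read about 53 N when the closed fingertips first came down on the keeper bar. That is under the 120 N wrist limit. I think the fingertips took it rather than the gripper body, which has a 40 N limit, but I did not check.
- **Measured positions:** arm readings and camera views differed by about 1 to 3 mm, so I used the camera for the final alignment. The deck's high edge also appeared about 8 mm lower than the stated 100 mm length would put it, so I left it out of the position fit.
- **Keeper angle:** I inferred that it is fully down from contact height and the picture. I did not measure the angle itself.

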